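# Reset the oil-change station after a spill

### The arm

A 6-joint arm with a two-finger parallel gripper is mounted at the origin on the work surface. World frame = base frame: x ahead of the robot, y to its left, z up, the work surface at z = 0. Lengths are in m, angles in degrees, forces in N, time in s.
With the tool pointing down it reaches from about 0.4 to 0.925 m from the base axis. Payload 12.5 kg.
Tool frame: the origin (TCP) lies at the very end of the fingers, on their centre line; the grasp point (between the pads) lies 19 mm behind it; z points along the fingers, x is the direction in which the jaws open and shut, and the axes are right-handed (so a half turn about z gives the same grasp; the last joint's range is limited). The gripper opens to 95 mm and grips with 3 to 60 N. Pads are 20 mm wide; open, the fingers measure 119 mm over their backs; the gripper's body (75 mm by 180 mm) begins 59 mm behind the grasp point.
Start: joints at [-81.624, 28.126, 89.318, -0, 62.55, -6.05], TCP at [0.156, -0.605, 0.215] pointing down, gripper open.
Joint ranges: [-177.58, 177.58], [-47.91, 125.51], [2.72, 160], [-65.01, 245.01], [3.68, 167.84], [-153.87, 153.87]. Speed limits (degrees/s): [127.2, 127.2, 159.86, 180, 180, 180].

### API

Orientations are given as [roll, pitch, yaw] about the fixed x, y, z axes, in that order (R = Rz(yaw) Ry(pitch) Rx(roll)).
In Python, from cell import bot gives the robot as it stands.
- The arm moves only by the shell command python3 -m inch 'ROWS' [FORCE]. ROWS is JSON, a list that holds one entry, the list of rows, each a list of 5 numbers: the shift along the world's x, y, z in mm, then the turn about the world's z in degrees, then the finger opening in mm, from 0 to 95.1. In form: [[[dx, dy, dz, spin, jaw], ...]]. A call has exactly 10 rows; each row shifts and turns the pose as measured when the row begins; what a row does not reach is not made up. A row lasts 1/12 s, in which the tool goes at most 41.7 mm and 7.16 degrees, less where a joint would pass 70% of its speed; a pose out of reach is approached as far as the arm can. A call is refused whole if a number of a shift passes 41.7 or a number of a turn 7.16, either way. A call with a gripper value outside its range is refused whole. The fingers move at their own pace and stop on an object; FORCE is the grip in N (left out, the last holds). Time passes only in rows, so rows that do not move let the fingers close, or fill a call up. It gives the time, the measured TCP pose, the force and the opening at its end, in the units of the state.
- bot.read_state(): the state, without advancing time (a new reading comes with each control period).
- bot.get_image(name): name is "side" or "top" or "wrist"; returns (picture, depth): 384x512x3 uint8, red, green, blue; 384x512 float32, m along the optical axis (not along the pixel's ray), 0 where there is no reading.
- bot.get_calibration(name): a dict with "mtx" (3x3 intrinsics, pixels), "T" (4x4, takes a point from camera to world coordinates); the wrist camera has in their place "tool_from_camera" (4x4, takes a point from camera to tool coordinates, whose origin is the TCP and whose axes are the tool frame's). Camera axes: x right, y down, z forward; pixel columns grow to the right and rows downward; lengths in m; the calibration is good to about 2 mm. A picture is of the moment at which its call begins: read the wrist's pose just before it. get_calibration takes no time and is no camera call.
- bot.hand_in(): hands the job in, once; it reports no verdict.
The state is a dict: "time_s": time; "qpos": joint angles; "joint_vel": joint speeds; "tau": joint torques, N m; "tcp_pos": TCP position; "tcp_rot": TCP orientation; "contact_force": force on the tool from outside, world axes, zero at the start; "wrist_torque": the same for the moment, N m; "opening": finger opening in m.
Only numpy, scipy, OpenCV 4.12 (cv2) and the standard library are available. Lean on these libraries where they do the work, as an engineer would, in place of code of your own. Each camera call takes 0.05 s, during which the arm holds its last target.

### The job

The oil tins were knocked over: first stand every toppled tin upright in the yellow spill tray, cap up, before they leak. Then make the rest of the oil-change station ready: drop each loose brass drain plug into a pocket of its own in the red tray, and put the lockwire spool over the spindle of its stand, all the way down. Leave the oil filter and the parts cup where they are.

Things in the scene. Friction and masses are not known exactly. Their poses are not given: they have to be found in the camera images.
- tin0: square green oil tin with a paper label and a round black cap: body 54 x 54 mm, 98 mm tall with its cap (cap 24 mm across, 12 mm high), 0.25 kg. Origin at the middle of its height (49 mm above its foot) on its axis; z points from foot to cap. Starts toppled, lying on a side face. There are two or three tins; an absent one reads None from the start
- tin1: square green oil tin with a paper label and a round black cap: body 54 x 54 mm, 98 mm tall with its cap (cap 24 mm across, 12 mm high), 0.25 kg. Origin at the middle of its height (49 mm above its foot) on its axis; z points from foot to cap. Starts toppled, lying on a side face. There are two or three tins; an absent one reads None from the start
- tin2: square green oil tin with a paper label and a round black cap: body 54 x 54 mm, 98 mm tall with its cap (cap 24 mm across, 12 mm high), 0.25 kg. Origin at the middle of its height (49 mm above its foot) on its axis; z points from foot to cap. Starts toppled, lying on a side face. There are two or three tins; an absent one reads None from the start
- plug0: brass drain plug, 32 mm tall: round head 26 mm across and 12 mm thick, standing head down, with a threaded shank 18 mm across and 20 mm long pointing up. Origin half way up its height (16 mm), z along the shank away from the head. There are two or three plugs; an absent one reads None from the start
- plug1: brass drain plug, 32 mm tall: round head 26 mm across and 12 mm thick, standing head down, with a threaded shank 18 mm across and 20 mm long pointing up. Origin half way up its height (16 mm), z along the shank away from the head. There are two or three plugs; an absent one reads None from the start
- plug2: brass drain plug, 32 mm tall: round head 26 mm across and 12 mm thick, standing head down, with a threaded shank 18 mm across and 20 mm long pointing up. Origin half way up its height (16 mm), z along the shank away from the head. There are two or three plugs; an absent one reads None from the start
- plug3: brass drain plug, 32 mm tall: round head 26 mm across and 12 mm thick, standing head down, with a threaded shank 18 mm across and 20 mm long pointing up. Origin half way up its height (16 mm), z along the shank away from the head. There are two or three plugs; an absent one reads None from the start
- spool: spool of lockwire with orange flanges: 60 mm across, 38 mm tall, 20 mm bore; stands on a flange. Either flange may be down. Origin at its middle, 19 mm above its underside, z along the bore
- spindle: lockwire stand: blue steel base 80 x 80 x 12 mm with an upright white spindle 12 mm across at its centre, whose tapered tip is 65 mm above the bench. Origin under the centre of the base
- spill_tray: yellow spill tray fixed on the bench: 130 mm (its x) by 360 mm (its y), rim 12 mm high and 4 mm thick, floor 4 mm thick. Origin under its centre
- pocket_tray: red tray fixed on the bench, 96 x 96 mm, 30 mm high, divided into 2 x 2 square pockets, each 42 mm wide and 26 mm deep; walls and floor 4 mm. Origin under its centre
- pocket0 (a point): centre of one pocket's floor in the red tray, 26 mm below the rim; axes those of the tray
- pocket1 (a point): centre of one pocket's floor in the red tray, 26 mm below the rim; axes those of the tray
- pocket2 (a point): centre of one pocket's floor in the red tray, 26 mm below the rim; axes those of the tray
- pocket3 (a point): centre of one pocket's floor in the red tray, 26 mm below the rim; axes those of the tray
- filter_a: blue and white spin-on oil filter, 68 mm across, 94 mm tall; origin under its centre. Not part of the job
- parts_cup: steel parts cup, 70 mm across, 70 mm tall; origin under its centre. Not part of the job
Not all that is in view belongs to the job. Leave any blue or grey look-alike of the plug1 alone.

How it is judged (in metres and radians):
On the way, in this order (a step that is already met when the one before it is completed fails the run):
1. every tin stands upright on the floor of the spill tray (angle between each of tin0, tin1, tin2's own z axis and vertical below 0.1 rad and x of tin0 in the frame of spill_tray between -0.055 and 0.055 m and y of tin0 in the frame of spill_tray between -0.17 and 0.17 m and z of tin0 in the frame of spill_tray between 0.046 and 0.06 m and linear speed of each of tin0, tin1, tin2 below 0.02 m/s and x of tin1 in the frame of spill_tray between -0.055 and 0.055 m and y of tin1 in the frame of spill_tray between -0.17 and 0.17 m and z of tin1 in the frame of spill_tray between 0.046 and 0.06 m and x of tin2 in the frame of spill_tray between -0.055 and 0.055 m and y of tin2 in the frame of spill_tray between -0.17 and 0.17 m and z of tin2 in the frame of spill_tray between 0.046 and 0.06 m), for 0.2 s.
2. every drain plug lies in its own pocket and the lockwire spool is home on the spindle (x of plug0 in the frame of pocket_tray between -0.043 and 0.043 m and y of plug0 in the frame of pocket_tray between -0.043 and 0.043 m and z of each of plug0, plug1, plug2, plug3 in the frame of pocket_tray below 0.028 m and linear speed of each of plug0, plug1, plug2, plug3, spool below 0.02 m/s and x of plug1 in the frame of pocket_tray between -0.043 and 0.043 m and y of plug1 in the frame of pocket_tray between -0.043 and 0.043 m and x of plug2 in the frame of pocket_tray between -0.043 and 0.043 m and y of plug2 in the frame of pocket_tray between -0.043 and 0.043 m and x of plug3 in the frame of pocket_tray between -0.043 and 0.043 m and y of plug3 in the frame of pocket_tray between -0.043 and 0.043 m and horizontal distance between each of plug1, plug2, plug3 and plug0 above 0.027 m and horizontal distance between each of plug2, plug3 and plug1 above 0.027 m and horizontal distance between plug3 and plug2 above 0.027 m and horizontal distance between spool and spindle below 0.007 m and z of spool in the frame of spindle below 0.036 m and angle between the z axis of spool and the z axis of spindle, either way round below 0.08 rad), for 0.2 s.
At the end, for the whole second after the job is handed in: Every present tin stands upright (within 0.1 rad), cap up, on the spill tray's floor; every present plug is down in a pocket of the red tray, one to a pocket; the spool is over the spindle, within 7 mm of its axis and within 5 mm of the base, level; all released and at rest (all of step 1 and all of step 2); the robot touches nothing.
It fails at once if the oil filter is displaced by more than 60 mm (distance of filter_a from where it was at the start of the episode above 0.06 m).
It fails at once if the parts cup is displaced by more than 60 mm (distance of parts_cup from where it was at the start of the episode above 0.06 m).
Of tin0, tin1, tin2 only 2 to 3 are there at a start; the rules pass over those that are not, and their reading is None.
Of plug0, plug1, plug2, plug3 only 2 to 3 are there at a start; the rules pass over those that are not, and their reading is None.
At some moment in a run one of tin0, tin1, tin2, plug0, plug1, plug2, plug3 may be knocked a few centimetres aside while the robot is not near it.
Once in a run the grip may slacken for a moment while it holds something.
It also fails if it takes over 210 s, if anything falls off the work surface, if the arm or the gripper's body presses on something with over 40 N, if the wrist force passes 120 N, or if a joint passes its speed limit or range.

## Working session

There is one attempt and no reset: what is moved stays moved. The work goes in short steps, Python scripts to look and compute and a shell command to move; the robot and the scene stay as the last step left them, time stands still between calls to the robot, and variables do not carry over. Pictures are saved under pics/ and viewed, and the job is handed in when it is done.

```bash
ls; mkdir -p pics
python3 - <<'E'
from cell import bot
import cv2
print(bot.read_state())
for n in ["side","top","wrist"]:
    im,d=bot.get_image(n); cv2.imwrite(f"pics/{n}0.png",im[:,:,::-1]); c=bot.get_calibration(n); print(n,c)
E
```

```text
pics
{'time_s': 0.0, 'qpos': array([-8.16242250e+01,  2.81624482e+01,  8.93499708e+01, -1.23561833e-04,
        6.25500789e+01, -6.05137254e+00]), 'joint_vel': array([ 0.00064684,  0.14264768, -0.09599744, -0.02399039,  0.11908529,
       -0.03614113]), 'tau': array([-3.32118987e-03, -6.12644720e+01, -2.58182824e+01,  6.91009476e-02,
        4.82373463e-02, -7.84565304e-05]), 'tcp_pos': array([ 0.15569343, -0.60504223,  0.21408111]), 'tcp_rot': array([-1.79993520e+02,  6.21612647e-02, -7.55727919e+01]), 'contact_force': array([-0.90349416,  0.61982483, -0.02034491]), 'wrist_torque': array([ 0.06455304,  0.01803918, -0.01568274]), 'opening': 0.09574412669122496}
side {'mtx': array([[378.3282255 ,   0.        , 254.53075458],
       [  0.        , 378.3282255 , 196.02929309],
       [  0.        ,   0.        ,   1.        ]]), 'T': array([[-0.81066678, -0.38941609,  0.43723504,  0.09240891],
       [-0.58549657,  0.54377889, -0.60124727,  0.63031252],
       [-0.00362382, -0.74341081, -0.66882527,  0.75310993],
       [ 0.        ,  0.        ,  0.        ,  1.        ]])}
top {'mtx':
[... 333 characters left out ...]
     [ 2.23459716e-02, -1.09839569e-01, -9.93698106e-01,
         1.08135439e+00],
       [ 0.00000000e+00,  0.00000000e+00,  0.00000000e+00,
         1.00000000e+00]])}
wrist {'mtx': array([[276.62626663,   0.        , 254.86530669],
       [  0.        , 276.62626663, 194.07090122],
       [  0.        ,   0.        ,   1.        ]]), 'tool_from_camera': array([[ 9.99998976e-01,  1.34686093e-03, -4.84056519e-04,
        -4.90119632e-04],
       [-1.15908393e-03,  9.60541383e-01,  2.78134693e-01,
        -7.80433829e-02],
       [ 8.39565069e-04, -2.78133847e-01,  9.60541961e-01,
        -1.70201827e-01],
       [ 0.00000000e+00,  0.00000000e+00,  0.00000000e+00,
         1.00000000e+00]])}
```

View pics/top0.png

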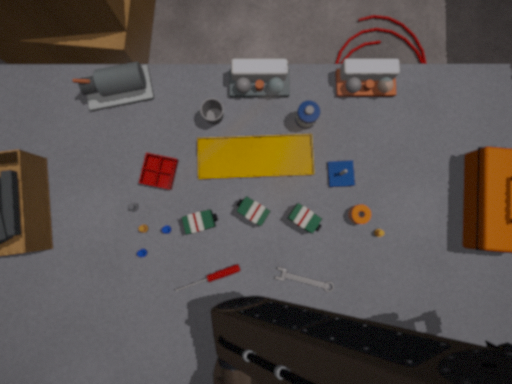

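View pics/side0.png

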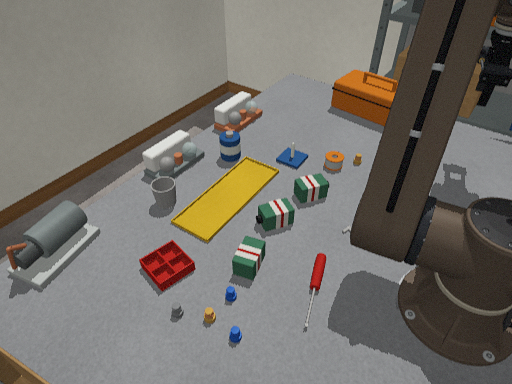

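View pics/wrist0.png

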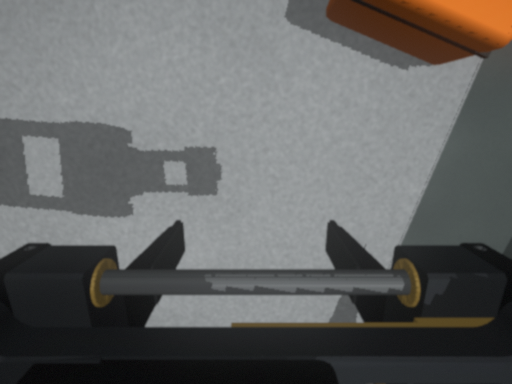

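The top view shows three toppled tins at (198,221), (253,211) and (305,218), and the yellow tray at (255,157). The red tray is at (158,171), the spindle at (341,174) and the spool at (361,214). Plug candidates are brass at (143,229) and (379,233), blue at (166,230) and (141,253), and grey at (132,207). I'll choose the two brass ones and check them in a close crop.

```bash
cat > h.py <<'E'
import numpy as np, cv2
from cell import bot
from scipy.spatial.transform import Rotation as R
def camT(n,st=None):
    c=bot.get_calibration(n)
    if n!="wrist": return c["mtx"],c["T"]
    st=st or bot.read_state()
    T=np.eye(4); T[:3,:3]=R.from_euler("xyz",st["tcp_rot"],degrees=True).as_matrix(); T[:3,3]=st["tcp_pos"]
    return c["mtx"],T@c["tool_from_camera"]
def ray(K,T,uv,z):
    d=T[:3,:3]@np.linalg.inv(K)@np.array([uv[0],uv[1],1.]); o=T[:3,3]
    return o+d*(z-o[2])/d[2]
def proj(K,T,p):
    q=np.linalg.inv(T)@np.append(p,1); q=K@q[:3]; return q[:2]/q[2]
def hsvm(im,lo,hi):
    return cv2.inRange(cv2.cvtColor(im,cv2.COLOR_RGB2HSV),np.array(lo),np.array(hi))
def blobs(m,amin=15):
    cs,_=cv2.findContours(m,cv2.RETR_EXTERNAL,cv2.CHAIN_APPROX_NONE)
    return [c for c in cs if cv2.contourArea(c)>=amin]
def shot(n,name,crop=None,s=1):
    st=bot.read_state(); im,d=bot.get_image(n); K,T=camT(n,st)
    o=im
    if crop: o=im[crop[1]:crop[3],crop[0]:crop[2]]
    cv2.imwrite(f"pics/{name}.png",cv2.resize(o,None,fx=s,fy=s,interpolation=cv2.INTER_CUBIC)[:,:,::-1])
    return im,d,K,T
E
python3 - <<'E'
from h import *
im,d,K,T=shot("top","top1",(120,90,400,270),2.8)
def show(nm,m,z,amin=10):
    for c in blobs(m,amin):
        r=cv2.minAreaRect(c); print(nm,np.round(r[0]),np.round(r[1]),round(r[2]),cv2.contourArea(c),np.round(ray(K,T,r[0],z)[:2],3))
show("green",hsvm(im,(50,60,20),(90,255,255)),.054)
show("yellow",hsvm(im,(22,150,80),(32,255,255)),.008,300)
show("orange",hsvm(im,(8,120,80),(21,255,255)),.02)
show("red",hsvm(im,(0,170,70),(6,255,255)),.03,100)
show("blue",hsvm(im,(100,120,50),(125,255,255)),.012)
E
```

```text
green [186. 225.] [17.  5.] 76 70.0 [0.438 0.199]
green [313. 224.] [10. 18.] 34 147.0 [ 0.435 -0.173]
green [208. 219.] [17. 11.] 76 162.5 [0.455 0.135]
green [263. 217.] [ 4. 17.] 34 58.5 [ 0.458 -0.025]
green [294. 212.] [ 6. 18.] 34 83.5 [ 0.472 -0.118]
green [244. 205.] [10. 17.] 32 146.5 [0.492 0.029]
yellow [255. 156.] [ 41. 115.] 87 4274.0 [ 0.648 -0.003]
orange [379. 232.] [6. 8.] 90 38.5 [ 0.409 -0.376]
orange [143. 228.] [6. 8.] 90 40.5 [0.43  0.332]
orange [360. 214.] [19. 21.] 90 302.5 [ 0.465 -0.32 ]
orange [ 12. 203.] [104.  25.] 90 670.0 [0.509 0.72 ]
orange [497. 199.] [ 29. 106.] 1 2860.0 [ 0.505 -0.748]
orange [223. 138.] [ 2. 26.] 90 14.0 [0.702 0.094]
orange [310. 150.] [41. 13.] 66 86.0 [ 0.663 -0.175]
orange [260.  84.] [8. 7.] 90 46.0 [ 0.875 -0.021]
orange [81. 80.] [ 3. 16.] 90 38.0 [0.888 0.534]
orange [366.  82.] [25. 59.] 90 447.5 [ 0.879 -0.357]
orange [90. 40.] [18. 72.] 90 774.5 [1.021 0.512]
orange [126.  14.] [28.  7.] 90 112.5 [1.108 0.401]
red [223. 273.] [ 7. 32.] 72 162.0 [0.298 0.093]
red [158. 171.] [32. 30.] 11 886.5 [0.6   0.288]
red [380.  39.] [46. 88.] 90 259.0 [ 1.018 -0.406]
blue [142. 252.] [7. 9.] 90 48.5 [0.358 0.337]
blue [166. 229.] [6. 8.] 90 41.5 [0.426 0.266]
blue [341. 173.] [24. 25.] 87 565.0 [ 0.591 -0.268]
blue [308. 111.] [19. 19.] 27 281.5 [ 0.79  -0.174]
```

View pics/top1.png

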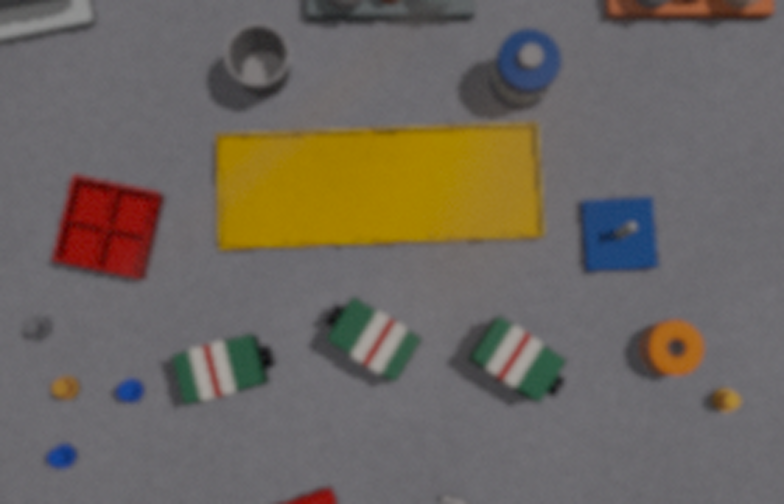

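```bash
cat > tins.py <<'E'
from h import *
def tins(im,K,T,z=.054):
    g=hsvm(im,(50,60,20),(90,255,255)); g=cv2.morphologyEx(g,cv2.MORPH_OPEN,np.ones((2,2)))
    B=blobs(g,25); P=[]
    for c in B:
        r=cv2.minAreaRect(c); P.append(np.array([ray(K,T,p,z)[:2] for p in c[:,0,:].astype(float)]))
    out=[];used=set()
    for i in range(len(B)):
        for j in range(i+1,len(B)):
            if i in used or j in used: continue
            a,b=P[i].mean(0),P[j].mean(0)
            if np.linalg.norm(a-b)<.075:
                used|={i,j}
                r=cv2.minAreaRect((np.vstack([P[i],P[j]])*1000).astype(np.float32))
                bx=cv2.boxPoints(r); e=[bx[1]-bx[0],bx[2]-bx[1]]; L=max(e,key=np.linalg.norm); L=L/np.linalg.norm(L)
                out.append((np.round(r[0],1),np.round(sorted(r[1]),1),round(np.degrees(np.arctan2(L[1],L[0])),1)))
    return out
E
python3 - <<'E'
from tins import *
im,d,K,T=shot("top","top2")
for t in tins(im,K,T): print(t)
E
```

```text
(array([445., 160.]), array([51.4, 89.3]), np.float32(-75.4))
(array([ 449.2, -150.6]), array([52.8, 89.4]), np.float32(56.3))
(array([474.6,   2.4]), array([51., 86.]), np.float32(58.5))
```

```bash
python3 -m inch '[[[16.7,31.5,0,2.2,95],[16.7,31.5,0,2.2,95],[16.7,31.5,0,2.2,95],[16.7,31.5,0,2.2,95],[16.7,31.5,0,2.2,95],[16.7,31.5,0,2.2,95],[16.7,31.5,0,2.2,95],[16.7,31.5,0,2.2,95],[16.7,31.5,0,2.2,95],[16.7,31.5,0,2.2,95]]]' 20; python3 -m inch '[[[16.7,31.5,0,2.2,95],[16.7,31.5,0,2.2,95],[16.7,31.5,0,2.2,95],[16.7,31.5,0,2.2,95],[16.7,31.5,0,2.2,95],[16.7,31.5,0,2.2,95],[16.7,31.5,0,2.2,95],[16.7,31.5,0,2.2,95],[16.7,31.5,0,2.2,95],[16.7,31.5,0,2.2,95]]]'
```

```text
time_s: 1.08
tcp_pos: [0.3233, -0.2807, 0.2123]
tcp_rot: [180.0, -0.0, -53.1]
contact_force: [0.8, -1.2, -0.6]
opening: 0.095
time_s: 1.92
tcp_pos: [0.495, 0.0524, 0.2142]
tcp_rot: [-179.9, -0.3, -30.0]
contact_force: [1.1, -0.3, -0.2]
opening: 0.095
```

Run:
```python
from tins import *
im,d,K,T=shot("wrist","w1")
for t in tins(im,K,T): print(t)
print(bot.read_state()["tcp_pos"],bot.read_state()["tcp_rot"])
im,d,K,T=shot("top","top3")
for t in tins(im,K,T): print(t)
```

```text
(array([481.4,   6.4]), array([51.5, 92.2]), np.float32(58.3))
(array([451.8, 163.8]), array([56.5, 85.7]), np.float32(-75.3))
[0.49742709 0.05647254 0.21423369] [-179.82559032   -0.32340797  -29.78411289]
(array([ 449.1, -150.7]), array([52.8, 89.1]), np.float32(56.3))
```

View pics/w1.png

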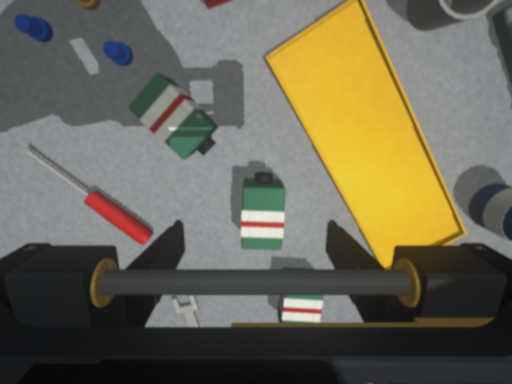

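View pics/top3.png

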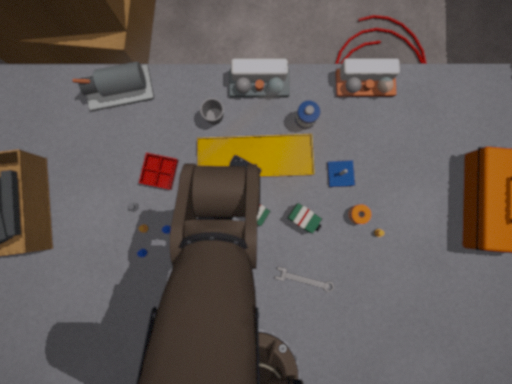

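```bash
python3 -m inch '[[[-2,-7,-20,-0.4,95],[-2,-7,-20,-0.4,95],[-2,-7,-20,-0.4,95],[-2,-7,-20,-0.4,95],[0,0,0,0,95],[0,0,0,0,95],[0,0,0,0,95],[0,0,0,0,95],[0,0,0,0,95],[0,0,0,0,95]]]'
python3 - <<'E'
from tins import *
im,d,K,T=shot("wrist","w2")
for t in tins(im,K,T): print(t)
print(bot.read_state()["tcp_pos"],bot.read_state()["tcp_rot"])
E
```

```text
time_s: 2.85
tcp_pos: [0.4889, 0.0262, 0.1353]
tcp_rot: [-179.7, -0.6, -31.3]
contact_force: [-0.4, 0.4, 1.0]
opening: 0.0951
(array([480.5,   5.9]), array([52.2, 92.5]), np.float32(58.3))
(array([452. , 161.2]), array([56.7, 89.9]), np.float32(-75.2))
[0.48893757 0.02623206 0.13536339] [-179.73994784   -0.61708143  -31.30439312]
```

View pics/w2.png

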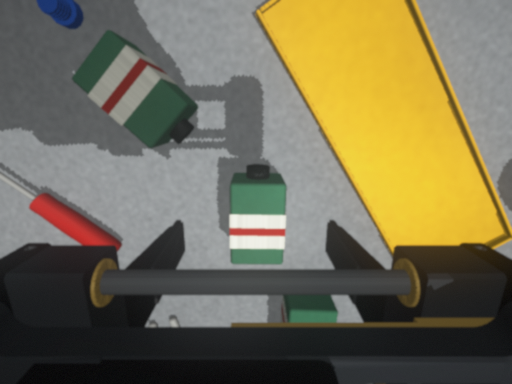

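```bash
python3 -m inch '[[[1,0.4,-32,0,95],[1,0.4,-32,0,95],[1,0.3,-32,0,95],[0.7,0.2,-22,0,95],[0,0,-8,0,95],[0,0,0,0,95],[0,0,0,0,50],[0,0,0,0,50],[0,0,0,0,50],[0,0,0,0,50]]]' 5; python3 -m inch '[[[0,0,0,0,40],[0,0,0,0,40],[0,0,0,0,40],[0,0,0,0,40],[0,0,0,0,40],[0,0,0,0,40],[0,0,0,0,40],[0,0,0,0,40],[0,0,0,0,40],[0,0,0,0,40]]]' 5
```

```text
time_s: 3.73
tcp_pos: [0.4976, 0.0283, 0.0128]
tcp_rot: [-179.3, -1.5, -31.2]
contact_force: [-0.1, -0.1, -0.8]
opening: 0.0736
time_s: 4.57
tcp_pos: [0.4984, 0.0283, 0.015]
tcp_rot: [-179.2, -1.6, -31.2]
contact_force: [-0.1, 0.2, -0.6]
opening: 0.0553
```

```bash
python3 -m inch '[[[0,0,0,0,75],[0,0,0,0,75],[0,0,0,0,75],[0,0,0,0,75],[-2,-3,-4,0,75],[0,0,-3,0,75],[0,0,0,0,75],[0,0,0,0,75],[0,0,0,0,75],[0,0,0,0,75]]]' 5; python3 -m inch '[[[0,0,0,0,75],[0,0,0,0,75],[0,0,0,0,40],[0,0,0,0,40],[0,0,0,0,40],[0,0,0,0,40],[0,0,0,0,40],[0,0,0,0,40],[0,0,0,0,40],[0,0,0,0,40]]]' 5
```

```text
time_s: 5.4
tcp_pos: [0.4962, 0.0248, 0.0072]
tcp_rot: [-179.2, -1.6, -31.2]
contact_force: [0.3, 0.7, -0.2]
opening: 0.0751
time_s: 6.23
tcp_pos: [0.4963, 0.0249, 0.0074]
tcp_rot: [-179.2, -1.6, -31.2]
contact_force: [-0.4, 0.6, -0.2]
opening: 0.0559
```

```bash
python3 -m inch '[[[0,0,0,0,40],[0,0,0,0,40],[0,0,5,0,40],[0,0,10,0,40],[0,0,15,0,40],[0,0,15,0,40],[0,0,15,0,40],[0,0,15,0,40],[0,0,15,0,40],[0,0,10,0,40]]]' 5; python3 -m inch '[[[0,0,10,0,40],[0,0,5,0,40],[0,0,0,0,40],[0,0,0,0,40],[0,0,0,0,40],[0,0,0,0,40],[0,0,0,0,40],[0,0,0,0,40],[0,0,0,0,40],[0,0,0,0,40]]]' 5;  python3 - <<'E'
from h import *
shot("wrist","w3");shot("side","s3")
E
```

```text
time_s: 7.07
tcp_pos: [0.4935, 0.0251, 0.1135]
tcp_rot: [-179.4, -1.3, -31.2]
contact_force: [0.8, 0.4, -3.4]
opening: 0.0538
time_s: 7.9
tcp_pos: [0.4923, 0.0252, 0.1317]
tcp_rot: [-179.4, -1.4, -31.2]
contact_force: [0.2, -0.6, -3.0]
opening: 0.0539
```

View pics/w3.png

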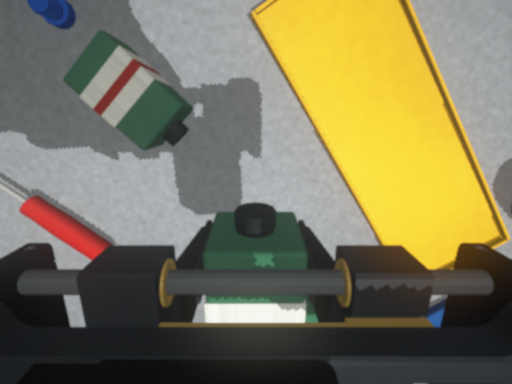

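View pics/s3.png

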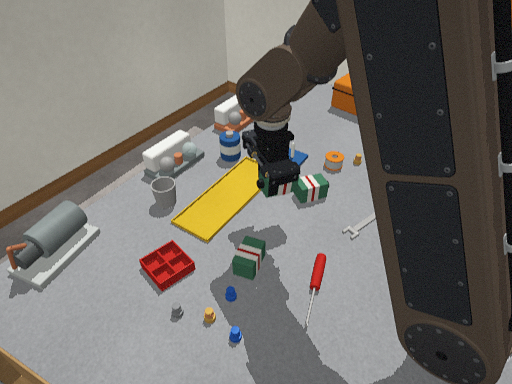

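```bash
python3 -m inch '[[[0,0,-15,0,40],[0,0,-15,0,40],[0,0,-15,0,40],[0,0,-15,0,40],[0,0,0,0,40],[0,0,0,0,40],[0,0,0,0,40],[0,0,0,0,40],[0,0,0,0,40],[0,0,0,0,40]]]' 3;  python3 - <<'E'
from h import *
shot("wrist","w4")
E
```

```text
time_s: 8.83
tcp_pos: [0.4942, 0.0251, 0.0728]
tcp_rot: [-179.2, -1.7, -31.2]
contact_force: [0.3, -0.2, -3.0]
opening: 0.0543
```

View pics/w4.png

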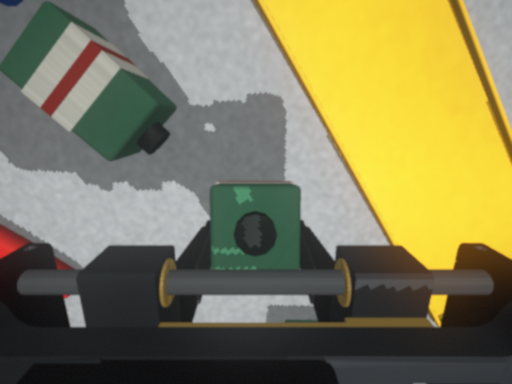

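```bash
python3 -m inch '[[[0,0,0,0,40],[0,0,0,0,40],[0,0,0,0,40],[0,0,6,0,40],[0,0,12,0,40],[0,0,12,0,40],[0,0,0,0,40],[8,-1,0,2,40],[15,-3,0,4,40],[15,-3,0,4,40]]]' 20; python3 -m inch '[[[20,-4,0,4,40],[20,-4,0,4,40],[20,-4,0,4,40],[20,-4,0,4,40],[15,-3,0,4,40],[10,-2,0,2,40],[8,0,0,0,40],[0,0,0,0,40],[0,0,0,0,40],[0,0,0,0,40]]]'
python3 - <<'E'
from h import *
print(bot.read_state()["tcp_pos"])
im,d,K,T=shot("wrist","w5");shot("side","s5")
im,d,K,T=shot("top","top4")
c=max(blobs(hsvm(im,(22,150,80),(32,255,255)),300),key=cv2.contourArea)
E
```

```text
time_s: 9.72
tcp_pos: [0.5308, 0.0186, 0.106]
tcp_rot: [-179.2, -1.6, -20.9]
contact_force: [0.5, -0.3, -3.1]
opening: 0.0544
time_s: 10.55
tcp_pos: [0.6487, -0.0038, 0.1018]
tcp_rot: [-179.2, -1.4, 2.2]
contact_force: [-0.0, 0.2, -3.2]
opening: 0.0537
[ 0.6487257  -0.00376707  0.10180765]
```

View pics/w5.png

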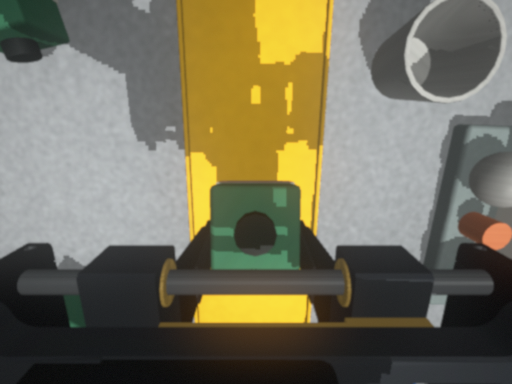

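View pics/s5.png

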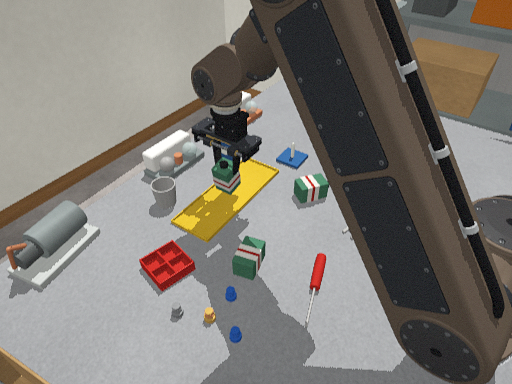

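```bash
python3 -m inch '[[[0,0,-8,0,40],[0,0,-10,0,40],[0,0,-10,0,40],[0,0,-5,0,40],[0,0,0,0,40],[0,0,0,0,40],[0,0,0,0,40],[0,0,0,0,40],[0,0,0,0,40],[0,0,0,0,40]]]'
python3 - <<'E'
from h import *
print(bot.read_state()["tcp_pos"])
im,d,K,T=shot("wrist","w6")
im,d,K,T=shot("side","s6",(150,100,310,220),4)
E
```

```text
time_s: 11.53
tcp_pos: [0.6494, -0.004, 0.0675]
tcp_rot: [-179.3, -1.7, 2.2]
contact_force: [1.5, -0.0, -1.0]
opening: 0.0541
[ 0.6493826  -0.00396498  0.0674796 ]
```

View pics/s6.png

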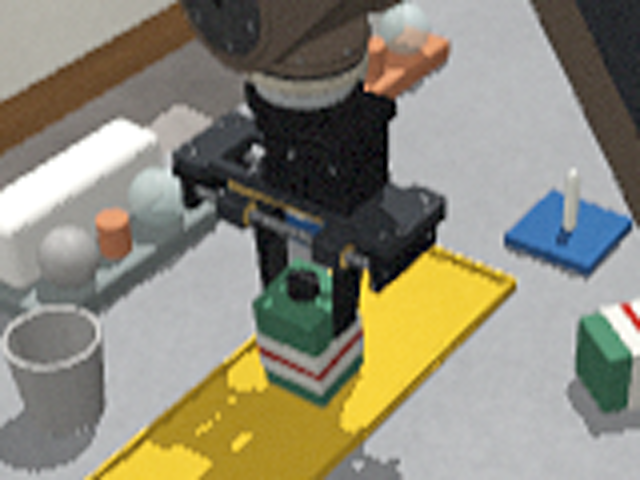

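```bash
python3 -m inch '[[[0,0,0,0,40],[0,0,0,0,40],[0,0,-2,0,40],[0,0,0,0,40],[0,0,-2,0,40],[0,0,0,0,40],[0,0,-2,0,40],[0,0,0,0,40],[0,0,0,0,40],[0,0,0,0,40]]]' 3
python3 - <<'E'
from h import *
im,d,K,T=shot("wrist","w7")
E
```

```text
time_s: 12.47
tcp_pos: [0.6504, -0.0045, 0.0622]
tcp_rot: [-179.3, -1.8, 2.2]
contact_force: [0.1, -1.9, 2.3]
opening: 0.0542
```

View pics/w7.png

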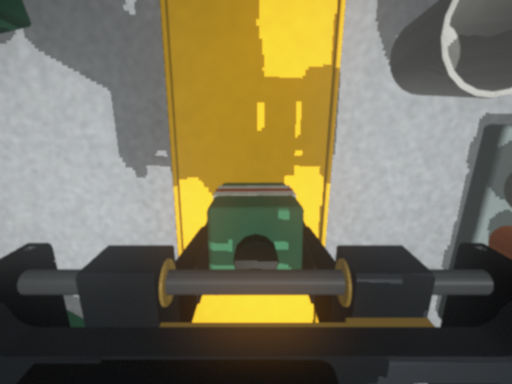

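```bash
python3 -m inch '[[[0,-4,0.5,0,40],[0,-5,0.5,0,40],[0,-5,0,0,40],[0,-5,-0.5,0,40],[0,-5,-1,0,40],[0,-4,-1,0,40],[0,-3,-1,0,40],[0,0,0,0,40],[0,0,0,0,40],[0,0,0,0,40]]]' 3
python3 - <<'E'
from h import *
im,d,K,T=shot("wrist","w8")
E
```

```text
time_s: 13.35
tcp_pos: [0.6504, -0.0384, 0.0596]
tcp_rot: [-179.3, -1.9, 2.2]
contact_force: [1.3, 1.2, 2.4]
opening: 0.0546
```

View pics/w8.png

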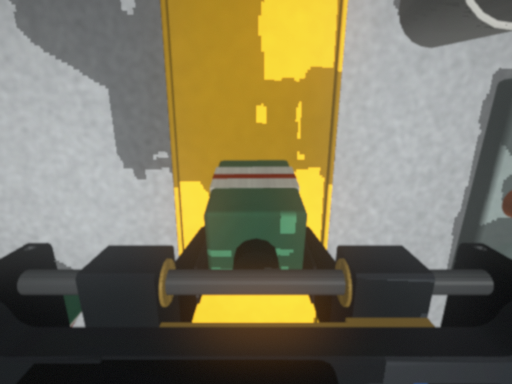

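```bash
python3 -m inch '[[[0,0,0,0,58],[0,0,0,0,62],[0,0,0,0,75],[0,0,0,0,90],[0,0,0,0,90],[0,0,0,0,90],[0,0,0,0,90],[0,0,20,0,90],[0,0,30,0,90],[0,0,30,0,90]]]' 3;python3 -m inch '[[[0,0,20,0,90],[0,0,20,0,90],[0,0,0,0,90],[0,0,0,0,90],[0,0,0,0,90],[0,0,0,0,90],[0,0,0,0,90],[0,0,0,0,90],[0,0,0,0,90],[0,0,0,0,90]]]' 3
python3 - <<'E'
from tins import *
im,d,K,T=shot("wrist","w9")
for t in tins(im,K,T): print(t)
im,d,K,T=shot("side","s9")
E
```

```text
time_s: 14.23
tcp_pos: [0.6455, -0.0375, 0.1336]
tcp_rot: [-179.1, -0.9, 2.2]
contact_force: [0.3, 0.6, 0.3]
opening: 0.09
time_s: 15.07
tcp_pos: [0.6455, -0.0376, 0.1773]
tcp_rot: [-179.2, -1.0, 2.2]
contact_force: [-0.9, -0.6, 0.5]
opening: 0.0901
```

View pics/w9.png

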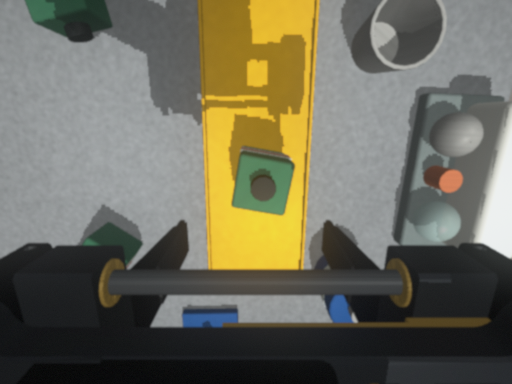

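View pics/s9.png

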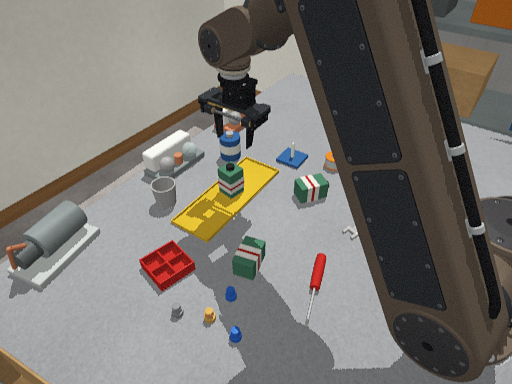

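```bash
python3 -m inch '[[[-24,21.2,0,1.5,95],[-24,21.2,0,1.5,95],[-24,21.2,0,1.5,95],[-24,21.2,0,1.5,95],[-24,21.2,0,1.5,95],[-24,21.2,0,1.6,95],[-24,21.2,-10,1.6,95],[-20,18,-10,1.6,95],[0,0,-10,0,95],[0,0,0,0,95]]]';python3 -m inch '[[[0,0,0,0,95],[0,0,0,0,95],[0,0,0,0,95],[0,0,0,0,95],[0,0,0,0,95],[0,0,0,0,95],[0,0,0,0,95],[0,0,0,0,95],[0,0,0,0,95],[0,0,0,0,95]]]'
python3 - <<'E'
from tins import *
im,d,K,T=shot("wrist","w10")
for t in tins(im,K,T): print(t)
E
```

```text
time_s: 16.0
tcp_pos: [0.4485, 0.1334, 0.1464]
tcp_rot: [-179.2, -1.3, 15.0]
contact_force: [0.4, -1.0, 0.2]
opening: 0.0951
time_s: 16.83
tcp_pos: [0.4517, 0.1317, 0.1484]
tcp_rot: [-179.2, -1.5, 14.8]
contact_force: [0.5, -1.1, 0.6]
opening: 0.0952
(array([449.3, 164.6]), array([51.6, 84.1]), np.float32(-75.6))
```

View pics/w10.png

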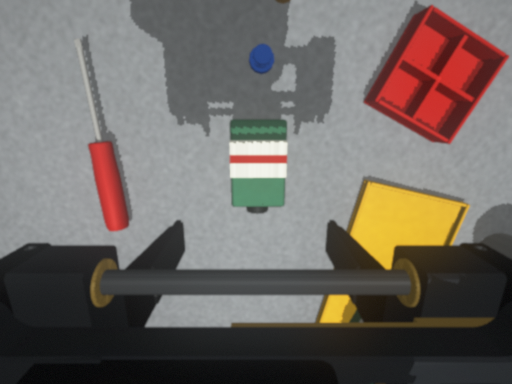

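```bash
python3 -m inch '[[[0,0.5,-30,0,95],[0,0.5,-30,0,95],[0,0.5,-30,0,95],[0,0.5,-25,0,95],[0,0,-12,0,95],[0,0,-6,0,95],[0,0,0,0,95],[0,0,0,0,80],[0,0,0,0,80],[0,0,0,0,80]]]' 5
```

```text
time_s: 17.72
tcp_pos: [0.4538, 0.1343, 0.0131]
tcp_rot: [-179.3, -1.9, 14.8]
contact_force: [1.1, -0.4, -0.6]
opening: 0.0821
```

```bash
python3 -m inch '[[[0,0,-3,0,75],[0,0,-2,0,75],[0,0,-1,0,75],[0,0,0,0,60],[0,0,0,0,40],[0,0,0,0,40],[0,0,0,0,40],[0,0,0,0,40],[0,0,0,0,40],[0,0,0,0,40]]]' 5;  python3 -m inch '[[[0,0,0,0,40],[0,0,0,0,40],[0,0,0,0,40],[0,0,10,0,40],[0,0,15,0,40],[0,0,15,0,40],[0,0,15,0,40],[0,0,0,0,40],[0,0,0,0,40],[0,0,0,0,40]]]' 5
```

```text
time_s: 18.55
tcp_pos: [0.4554, 0.1345, 0.0092]
tcp_rot: [-179.3, -2.2, 14.8]
contact_force: [0.5, -0.2, -0.3]
opening: 0.0556
time_s: 19.38
tcp_pos: [0.4532, 0.1341, 0.064]
tcp_rot: [-179.3, -1.9, 14.8]
contact_force: [-0.4, -0.6, -2.3]
opening: 0.054
```

```bash
python3 -m inch '[[[0,0,6,0,40],[0,0,6,0,40],[0,0,0,0,40],[0,0,0,0,40],[0,0,0,0,40],[0,0,0,0,40],[0,0,0,0,40],[0,0,0,0,40],[0,0,0,0,40],[0,0,0,0,40]]]' 3
python3 - <<'E'
from tins import *
im,d,K,T=shot("wrist","w11")
E
```

```text
time_s: 20.22
tcp_pos: [0.4517, 0.1339, 0.074]
tcp_rot: [-179.3, -1.6, 14.8]
contact_force: [0.3, -0.1, -3.3]
opening: 0.054
```

View pics/w11.png

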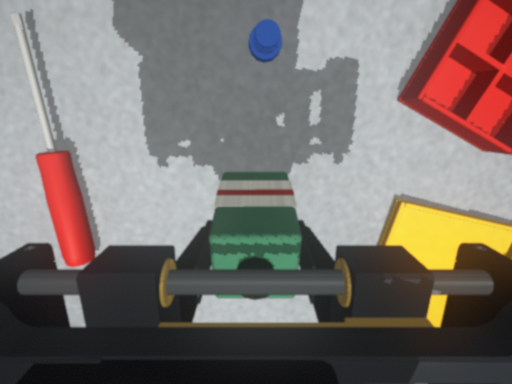

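```bash
python3 -m inch '[[[0,0,0,0,40],[0,0,0,0,40],[0,0,6,0,40],[0,0,12,0,40],[0,0,12,0,40],[8,-1,0,0,40],[16,-3,0,-1,40],[20,-4,0,-2,40],[22,-4,0,-2,40],[22,-4,0,-2,40]]]' 20; python3 -m inch '[[[22,-4,0,-2,40],[22,-4,0,-2,40],[22,-4,0,-1,40],[18,-4,0,0,40],[12,-3,0,0,40],[7,0,0,0,40],[0,0,0,0,40],[0,0,0,0,40],[0,0,0,0,40],[0,0,0,0,40]]]'
python3 - <<'E'
from h import *
im,d,K,T=shot("wrist","w12"); im,d,K,T=shot("side","s12")
E
```

```text
time_s: 21.1
tcp_pos: [0.5408, 0.1176, 0.1065]
tcp_rot: [-179.2, -1.5, 7.7]
contact_force: [0.6, -0.2, -3.0]
opening: 0.0538
time_s: 21.93
tcp_pos: [0.6537, 0.0954, 0.1022]
tcp_rot: [-179.2, -1.4, 2.2]
contact_force: [0.1, -0.2, -2.2]
opening: 0.0539
```

View pics/w12.png

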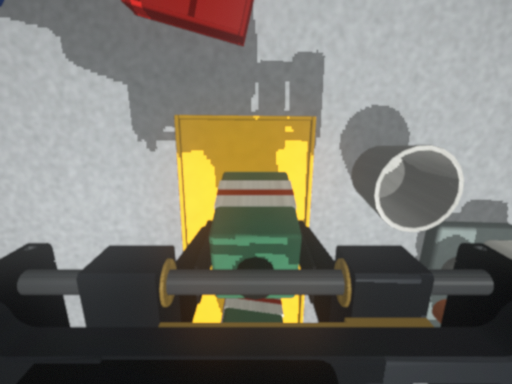

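View pics/s12.png

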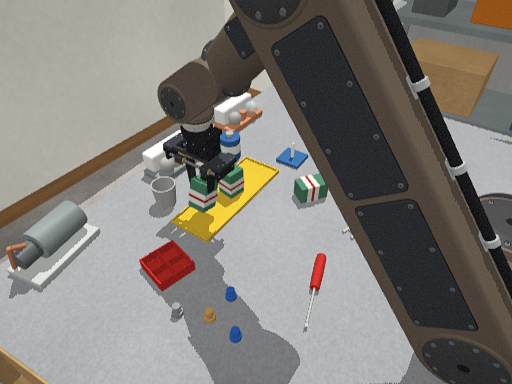

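```bash
python3 -m inch '[[[-2,3,-8,0,40],[-3,3,-10,0,40],[-2,2,-10,0,40],[0,0,-6,0,40],[0,0,0,0,40],[0,0,0,0,40],[0,0,0,0,40],[0,0,0,0,40],[0,0,0,0,40],[0,0,0,0,40]]]'
python3 - <<'E'
from h import *
im,d,K,T=shot("wrist","w13")
E
```

```text
time_s: 22.87
tcp_pos: [0.6474, 0.1076, 0.069]
tcp_rot: [-179.2, -2.1, 2.4]
contact_force: [-2.6, -0.7, 6.0]
opening: 0.0539
```

View pics/w13.png

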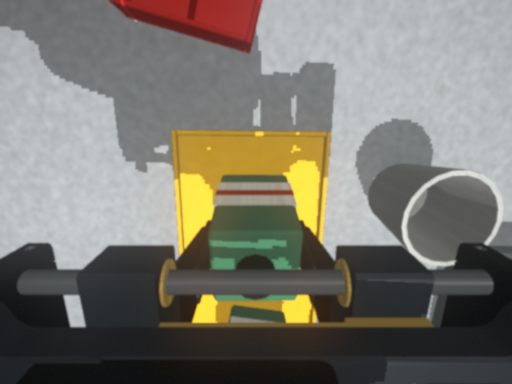

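```bash
python3 -m inch '[[[0,0,0,0,40],[0,0,0,0,40],[0,3,-1,0,40],[0,4,-1,0,40],[0,4,-1,0,40],[0,4,-1,0,40],[0,3,-1,0,40],[0,2,-1,0,40],[0,0,0,0,40],[0,0,0,0,40]]]' 3
python3 - <<'E'
from h import *
im,d,K,T=shot("wrist","w14")
E
```

```text
time_s: 23.75
tcp_pos: [0.648, 0.1306, 0.0615]
tcp_rot: [-179.2, -2.3, 2.5]
contact_force: [0.3, -1.3, 3.7]
opening: 0.0548
```

View pics/w14.png

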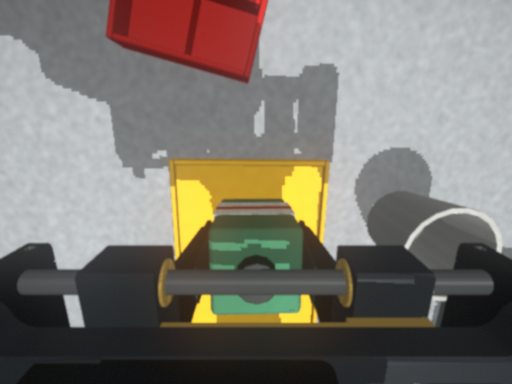

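```bash
python3 -m inch '[[[0,-3,0,0,40],[0,-3,0,0,40],[0,-3,0,0,40],[0,-3,0,0,40],[0,0,0,0,40],[0,0,0,0,40],[0,0,0,0,40],[0,0,0,0,40],[0,0,0,0,40],[0,0,0,0,40]]]' 3
python3 - <<'E'
from h import *
im,d,K,T=shot("wrist","w15")
E
```

```text
time_s: 24.63
tcp_pos: [0.6479, 0.1179, 0.0614]
tcp_rot: [-179.1, -2.3, 2.4]
contact_force: [1.0, 1.2, 1.4]
opening: 0.0541
```

View pics/w15.png

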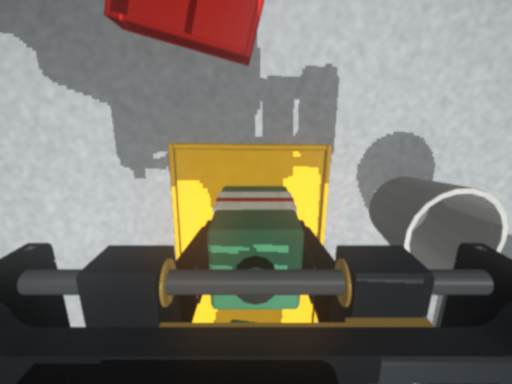

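```bash
python3 -m inch '[[[0,0,0,0,58],[0,0,0,0,62],[0,0,0,0,75],[0,0,0,0,90],[0,0,0,0,90],[0,0,0,0,90],[0,0,0,0,90],[0,0,20,0,90],[0,0,30,0,90],[0,0,30,0,90]]]' 3;python3 -m inch '[[[0,0,20,0,90],[0,-20,20,0,90],[0,-20,0,0,90],[0,-20,0,0,90],[0,-20,0,0,90],[0,-10,0,0,90],[0,0,0,0,90],[0,0,0,0,90],[0,0,0,0,90],[0,0,0,0,90]]]' 3
python3 - <<'E'
from tins import *
im,d,K,T=shot("wrist","w16")
im,d,K,T=shot("side","s16",(130,100,350,265),3.6)
im,d,K,T=shot("top","t16")
for t in tins(im,K,T): print(t)
E
```

```text
time_s: 25.52
tcp_pos: [0.6429, 0.1166, 0.1353]
tcp_rot: [-179.2, -1.3, 2.4]
contact_force: [-0.6, -0.4, 0.1]
opening: 0.0898
time_s: 26.35
tcp_pos: [0.6442, 0.0257, 0.1854]
tcp_rot: [-179.2, -1.9, 2.5]
contact_force: [-0.2, -0.0, 0.1]
opening: 0.0901
(array([ 449.4, -150.7]), array([52.9, 89.6]), np.float32(55.6))
```

View pics/w16.png

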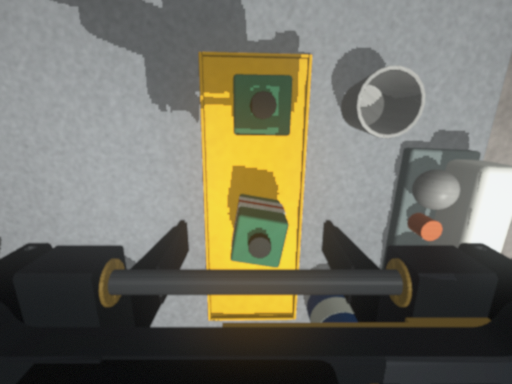

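View pics/s16.png

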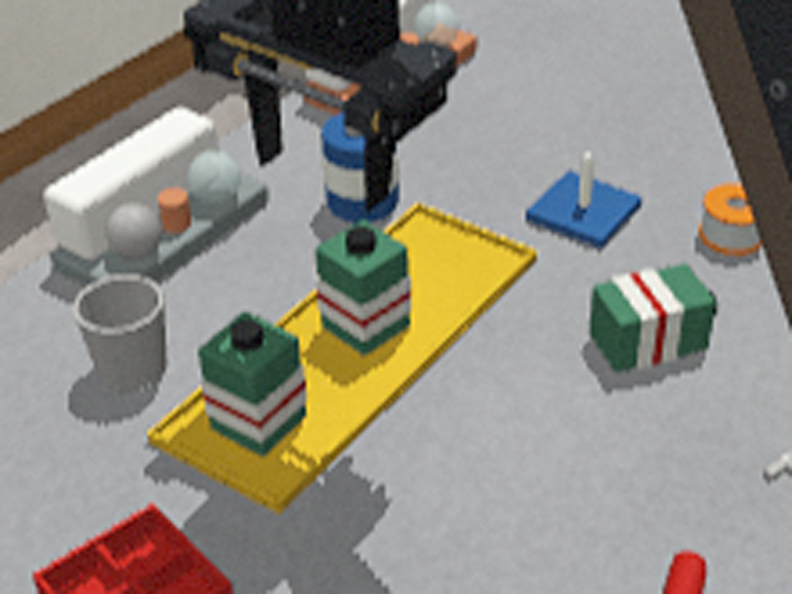

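```bash
python3 -m inch '[[[-21,-20,0,-3.7,95],[-21,-20,0,-3.7,95],[-21,-20,0,-3.7,95],[-21,-20,0,-3.7,95],[-21,-20,0,-3.7,95],[-21,-20,0,-3.7,95],[-21,-20,-5,-3.7,95],[-21,-20,-10,-3.7,95],[-20,-20,-10,-3.7,95],[-15,-15,-10,-3.4,95]]]';python3 -m inch '[[[0,0,0,0,95],[0,0,0,0,95],[0,0,0,0,95],[0,0,0,0,95],[0,0,0,0,95],[0,0,0,0,95],[0,0,0,0,95],[0,0,0,0,95],[0,0,0,0,95],[0,0,0,0,95]]]'
python3 - <<'E'
from tins import *
im,d,K,T=shot("wrist","w17")
for t in tins(im,K,T): print(t)
E
```

```text
time_s: 27.33
tcp_pos: [0.4356, -0.1687, 0.1503]
tcp_rot: [-179.2, -2.3, -35.0]
contact_force: [0.6, -1.0, -0.9]
opening: 0.0953
time_s: 28.17
tcp_pos: [0.4364, -0.1676, 0.1505]
tcp_rot: [-179.2, -2.3, -34.9]
contact_force: [-0.4, 0.1, -0.5]
opening: 0.0948
(array([ 455.2, -150.3]), array([52.4, 84.8]), np.float32(55.1))
```

View pics/w17.png

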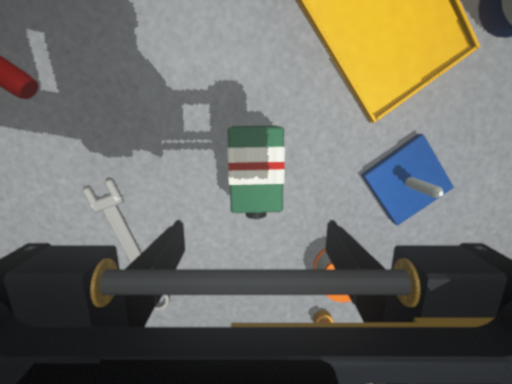

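```bash
python3 -m inch '[[[0,-2,-30,0,95],[0,-2,-30,0,95],[0,-1,-30,0,95],[0,-1,-25,0,95],[0,0,-14,0,95],[0,0,-8,0,95],[0,0,-3,0,95],[0,0,0,0,80],[0,0,0,0,80],[0,0,0,0,80]]]' 5
```

```text
time_s: 29.05
tcp_pos: [0.4383, -0.175, 0.0078]
tcp_rot: [-179.1, -2.8, -34.9]
contact_force: [-0.1, -0.0, 0.5]
opening: 0.082
```

```bash
python3 -m inch '[[[0,0,0,0,75],[0,0,0,0,70],[0,0,0,0,65],[0,0,0,0,60],[0,0,0,0,40],[0,0,0,0,40],[0,0,0,0,40],[0,0,0,0,40],[0,0,0,0,40],[0,0,0,0,40]]]' 5;  python3 -m inch '[[[0,0,0,0,40],[0,0,0,0,40],[0,0,0,0,40],[0,0,10,0,40],[0,0,15,0,40],[0,0,15,0,40],[0,0,15,0,40],[0,0,0,0,40],[0,0,0,0,40],[0,0,0,0,40]]]' 5
python3 -m inch '[[[0,0,8,0,40],[0,0,7,0,40],[0,0,0,0,40],[0,0,0,0,40],[0,0,0,0,40],[0,0,0,0,40],[0,0,0,0,40],[0,0,0,0,40],[0,0,0,0,40],[0,0,0,0,40]]]' 3
python3 - <<'E'
from tins import *
im,d,K,T=shot("wrist","w18")
E
```

```text
time_s: 29.88
tcp_pos: [0.4396, -0.1756, 0.0109]
tcp_rot: [-179.1, -3.1, -34.9]
contact_force: [0.7, -0.7, 0.9]
opening: 0.0561
time_s: 30.72
tcp_pos: [0.4382, -0.1749, 0.0659]
tcp_rot: [-179.1, -2.9, -34.9]
contact_force: [0.3, 0.5, -1.5]
opening: 0.0541
time_s: 31.55
tcp_pos: [0.4371, -0.1743, 0.0793]
tcp_rot: [-179.2, -2.6, -34.9]
contact_force: [0.6, 0.1, -1.7]
opening: 0.0542
```

View pics/w18.png

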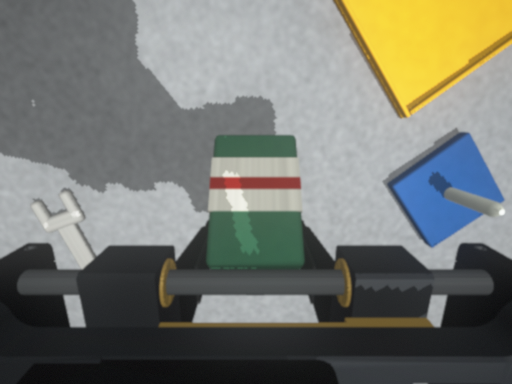

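```bash
python3 -m inch '[[[0,0,8,0,40],[0,0,-8,0,40],[0,0,8,0,40],[0,0,-8,0,40],[0,0,8,0,40],[0,0,-8,0,40],[0,0,8,0,40],[0,0,0,0,40],[0,0,0,0,40],[0,0,0,0,40]]]' 3
python3 - <<'E'
from tins import *
im,d,K,T=shot("wrist","w19")
E
```

```text
time_s: 32.43
tcp_pos: [0.4372, -0.1744, 0.0882]
tcp_rot: [-179.2, -2.6, -34.9]
contact_force: [-0.3, 0.1, -1.8]
opening: 0.054
```

View pics/w19.png

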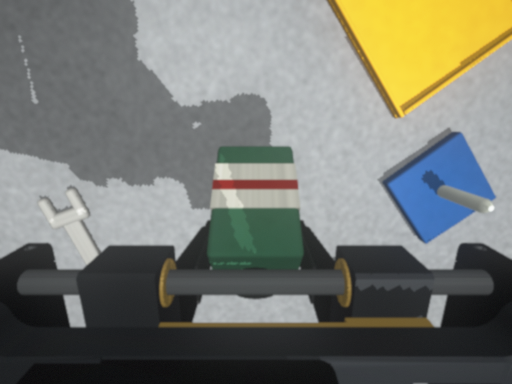

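```bash
python3 -m inch '[[[0,0,16,0,40],[0,0,-14,0,40],[0,0,16,0,40],[0,0,-14,0,40],[0,0,16,0,40],[0,0,-14,0,40],[0,0,16,0,40],[0,0,-14,0,40],[0,0,10,0,40],[0,0,0,0,40]]]' 3
python3 - <<'E'
from tins import *
im,d,K,T=shot("wrist","w20")
E
```

```text
time_s: 33.32
tcp_pos: [0.4376, -0.1746, 0.105]
tcp_rot: [-179.2, -2.4, -34.9]
contact_force: [0.8, -0.4, -2.0]
opening: 0.0539
```

View pics/w20.png

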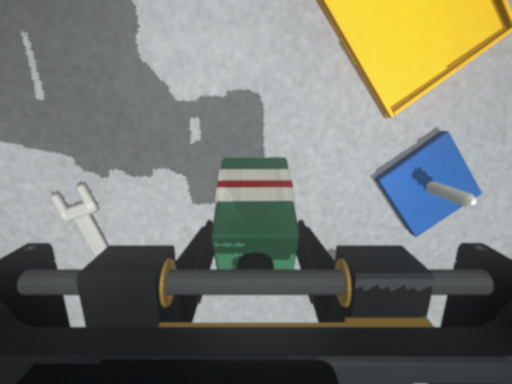

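```bash
python3 -m inch '[[[0,0,0,0,40],[0,0,0,0,40],[0,0,0,0,40],[8,1,3,1,40],[16,2,3,3,40],[20,2,0,4,40],[22,3,0,4,40],[22,3,0,4,40],[22,3,0,4,40],[22,3,0,4,40]]]' 20; python3 -m inch '[[[22,3,0,4,40],[22,2,0,4,40],[16,2,0,4,40],[12,2,0,1,40],[7,0,0,0,40],[0,0,0,0,40],[0,0,0,0,40],[0,0,0,0,40],[0,0,0,0,40],[0,0,0,0,40]]]'
python3 - <<'E'
from h import *
im,d,K,T=shot("wrist","w21");
E
```

```text
time_s: 34.2
tcp_pos: [0.5735, -0.1556, 0.1106]
tcp_rot: [-179.2, -2.2, -9.8]
contact_force: [-0.9, -0.6, -2.0]
opening: 0.0541
time_s: 35.03
tcp_pos: [0.6609, -0.1432, 0.1096]
tcp_rot: [-179.2, -2.2, 4.4]
contact_force: [-0.1, -0.3, -1.4]
opening: 0.0542
```

View pics/w21.png

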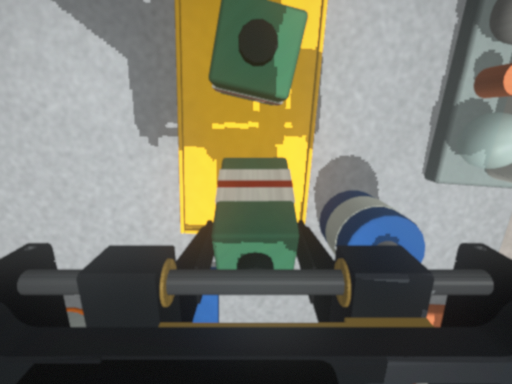

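```bash
python3 -m inch '[[[-4,-2,-8,0,40],[-4,-2,-10,0,40],[-4,-2,-10,0,40],[0,0,-8,0,40],[0,0,-4,0,40],[0,0,0,0,40],[0,0,0,0,40],[0,0,0,0,40],[0,0,0,0,40],[0,0,0,0,40]]]'
python3 - <<'E'
from h import *
im,d,K,T=shot("wrist","w22")
E
```

```text
time_s: 35.92
tcp_pos: [0.6539, -0.1542, 0.0769]
tcp_rot: [-179.8, -3.7, 4.2]
contact_force: [1.9, 0.8, 6.0]
opening: 0.0544
```

View pics/w22.png

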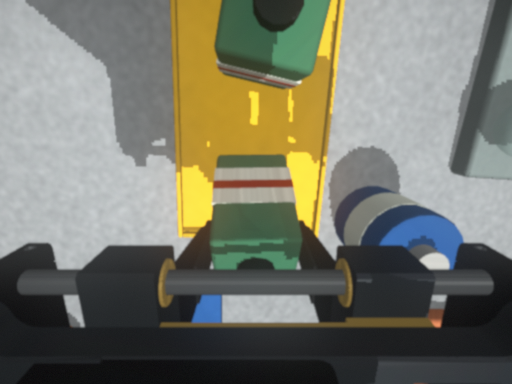

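Run:
```python
from h import *
im,d,K,T=shot("side","s22",(170,80,320,195),5)
```

```text
(no output)
```

View pics/s22.png

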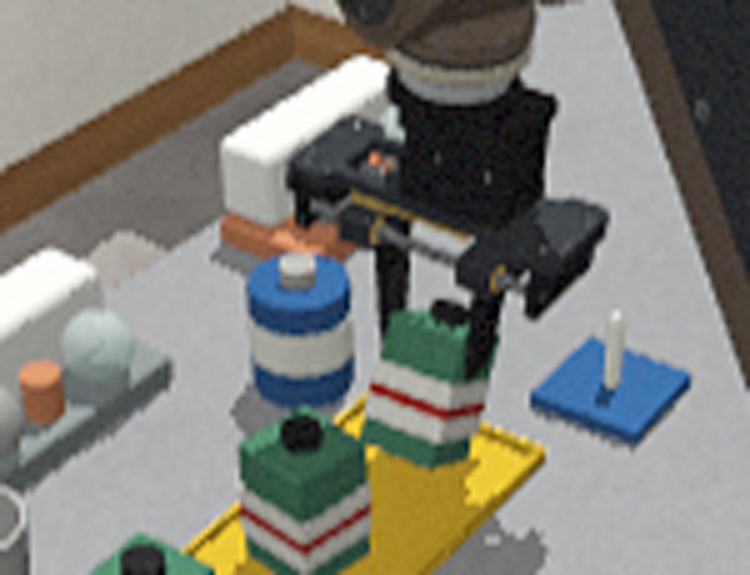

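```bash
python3 -m inch '[[[0,0,0,0,40],[0,0,0,0,40],[-1,4,0,0,40],[-1,4,0,0,40],[0,4,-1,0,40],[0,4,-1,0,40],[0,4,-1,0,40],[0,3,-1,0,40],[0,0,0,0,40],[0,0,0,0,40]]]' 3
python3 - <<'E'
from h import *
im,d,K,T=shot("wrist","w23")
im,d,K,T=shot("side","s23",(170,80,320,195),5)
E
```

```text
time_s: 36.85
tcp_pos: [0.6503, -0.1276, 0.0713]
tcp_rot: [-179.7, -3.5, 4.3]
contact_force: [0.1, 1.3, 1.7]
opening: 0.0549
```

View pics/w23.png

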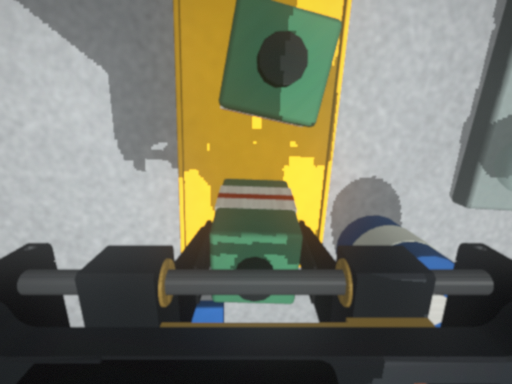

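View pics/s23.png

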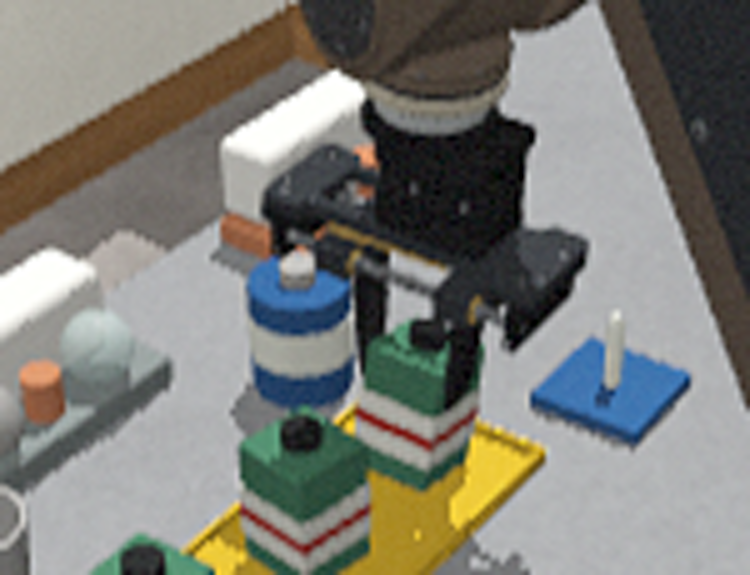

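```bash
python3 -m inch '[[[0,0,-1,0,40],[0,0,-1,0,40],[0,0,-1,0,40],[0,0,0,0,40],[0,0,0,0,40],[0,0,0,0,40],[0,0,0,0,40],[0,0,0,0,40],[0,0,0,0,40],[0,0,0,0,40]]]' 3
python3 - <<'E'
from h import *
im,d,K,T=shot("wrist","w24")
im,d,K,T=shot("side","s24",(170,80,320,195),5)
E
```

```text
time_s: 37.78
tcp_pos: [0.6513, -0.1284, 0.0688]
tcp_rot: [-179.7, -3.7, 4.2]
contact_force: [0.7, 1.2, 3.6]
opening: 0.055
```

View pics/w24.png

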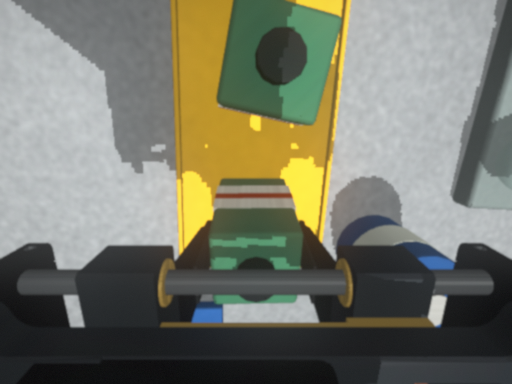

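View pics/s24.png

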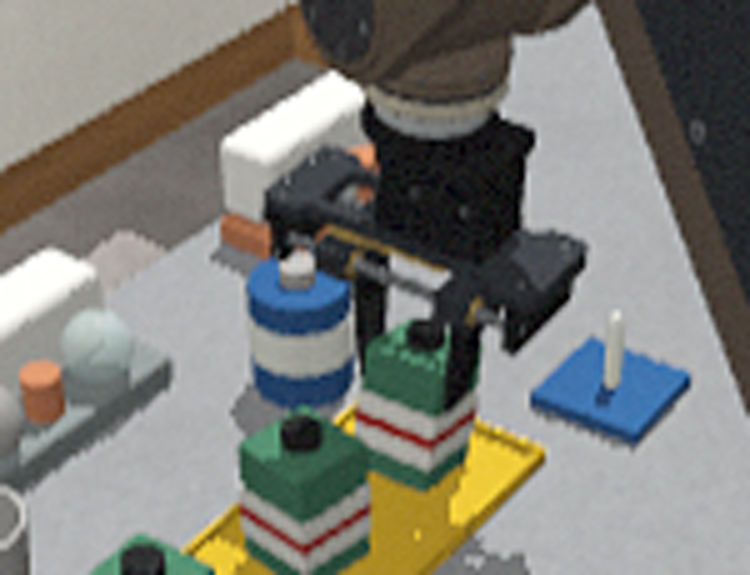

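Resting on the floor and near upright, so I'll release.

```bash
python3 -m inch '[[[0,0,0,0,58],[0,0,0,0,62],[0,0,0,0,75],[0,0,0,0,90],[0,0,0,0,90],[0,0,0,0,90],[0,0,0,0,90],[0,0,20,0,90],[0,0,30,0,90],[0,0,30,0,90]]]' 3;python3 -m inch '[[[0,0,30,0,90],[0,-20,30,0,90],[0,-20,10,0,90],[0,-20,0,0,90],[0,-20,0,0,90],[-10,-10,0,0,90],[0,0,0,0,90],[0,0,0,0,90],[0,0,0,0,90],[0,0,0,0,90]]]' 3
python3 - <<'E'
from h import *
im,d,K,T=shot("wrist","w25")
im,d,K,T=shot("side","s25",(130,100,350,265),3.6)
im,d,K,T=shot("top","t25")
E
```

```text
time_s: 38.72
tcp_pos: [0.6465, -0.1281, 0.1422]
tcp_rot: [-179.4, -2.8, 4.2]
contact_force: [0.1, -0.3, 1.3]
opening: 0.0899
time_s: 39.55
tcp_pos: [0.6357, -0.2194, 0.2236]
tcp_rot: [-179.7, -3.2, 4.3]
contact_force: [0.5, -0.4, 0.1]
opening: 0.0898
```

View pics/w25.png

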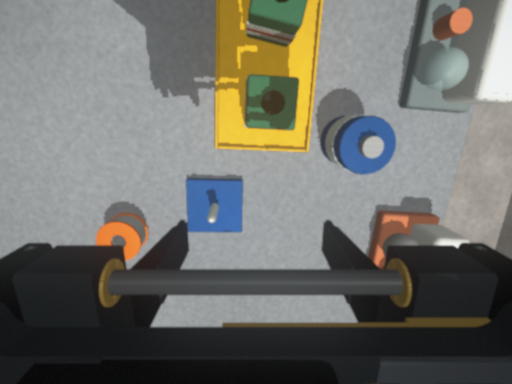

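View pics/s25.png

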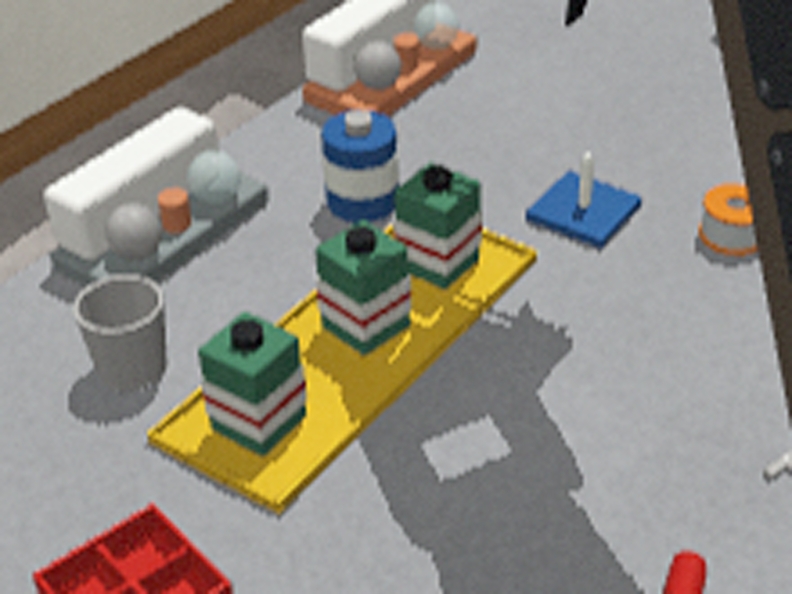

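View pics/t25.png

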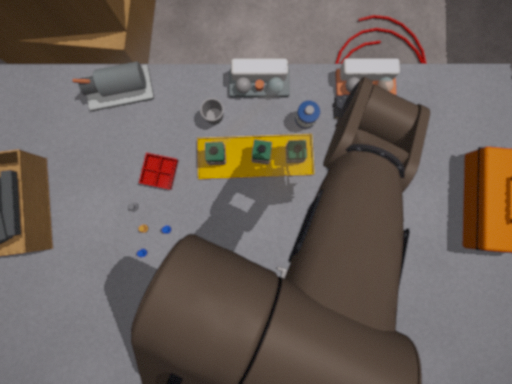

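```bash
cat > rep.py <<'E'
from h import *
im,d,K,T=shot("top","trep")
for c in blobs(hsvm(im,(50,60,20),(90,255,255)),40):
    m=cv2.moments(c); p=(m['m10']/m['m00'],m['m01']/m['m00']); print("tin top",np.round(p),np.round(ray(K,T,p,.085)[:2],3))
for nm,lo,hi,z in [("or",(8,120,80),(21,255,255),.02),("spoolOr",(8,120,80),(21,255,255),.038),("blue",(100,120,50),(125,255,255),.012),("red",(0,170,70),(6,255,255),.03),("yel",(22,150,80),(32,255,255),.008)]:
    for c in blobs(hsvm(im,lo,hi),20):
        r=cv2.minAreaRect(c); p=ray(K,T,r[0],z)
        if .25<p[0]<.85 and abs(p[1])<.6:
            print(nm,np.round(r[0],1),np.round(r[1],1),round(r[2]),np.round(p[:2],3))
E
python3 rep.py
```

```text
tin top [215. 152.] [0.646 0.112]
tin top [261. 150.] [ 0.65  -0.023]
or [143. 228.] [6. 8.] 90 [0.43  0.332]
or [268.  171.9] [30.4 77.1] 60 [ 0.596 -0.043]
or [211.  152.5] [29. 28.] 90 [0.657 0.13 ]
spoolOr [143. 228.] [6. 8.] 90 [0.43  0.326]
spoolOr [268.  171.9] [30.4 77.1] 60 [ 0.593 -0.043]
spoolOr [211.  152.5] [29. 28.] 90 [0.654 0.128]
blue [141.7 252.9] [6.7 9.4] 63 [0.356 0.336]
blue [166. 229.] [6. 8.] 90 [0.426 0.266]
blue [308.3 111.3] [19.1 19.8] 45 [ 0.789 -0.173]
red [158.  171.1] [31.7 30.5] 13 [0.6   0.288]
yel [254.8 155.9] [ 40.3 115.2] 88 [ 0.648 -0.004]
```

```bash
python3 -m inch '[[[-18,-10.5,-5,-4.9,95],[-18,-10.5,-7,-4.9,95],[-18,-10.5,-7,-4.9,95],[-18,-10.5,-7,-4.9,95],[-18,-10.5,-7,-4.9,95],[-18,-10.5,-7,-4.9,95],[-18,-10.5,-7,-4.9,95],[-18,-10.5,-7,-4.9,95],[-17,-10,-7,-4.9,95],[-10,-7,-5,-4.9,95]]]' 20; python3 -m inch '[[[0,0,0,0,95],[0,0,0,0,95],[0,0,0,0,95],[0,0,0,0,95],[0,0,0,0,95],[0,0,0,0,95],[0,0,0,0,95],[0,0,0,0,95],[0,0,0,0,95],[0,0,0,0,95]]]'
cat > orr.py <<'E'
from h import *
import sys
def orr(n,name,z=.038,amin=100):
    im,d,K,T=shot(n,name)
    for c in blobs(hsvm(im,(5,120,80),(21,255,255)),amin):
        r=cv2.minEnclosingCircle(c); print("orange",n,np.round(r[0],1),round(r[1],1),np.round(1000*ray(K,T,r[0],z)[:2],1))
    return im,d,K,T
E
python3 - <<'E'
from orr import *
orr("wrist","w26"); orr("top","t26",amin=30)
E
```

```text
time_s: 40.58
tcp_pos: [0.4613, -0.319, 0.1558]
tcp_rot: [-179.7, -3.5, -46.3]
contact_force: [0.4, 0.1, -0.4]
opening: 0.0948
time_s: 41.42
tcp_pos: [0.4636, -0.3176, 0.1566]
tcp_rot: [-179.7, -3.5, -45.7]
contact_force: [-0.5, -0.8, 0.3]
opening: 0.0949
orange wrist [361.5 322. ] 128.5 [ 436.8 -545.2]
orange wrist [411.5 283. ] 22.3 [ 516.7 -548.1]
orange wrist [ 99.5 282.5] 22.9 [ 266.3 -269. ]
orange wrist [252.7 250. ] 12.3 [ 415.2 -370.4]
orange wrist [250.5 187.5] 28.7 [ 466.9 -316.8]
orange top [143.  228.5] 4.3 [428.9 326.1]
orange top [360.3 213.7] 10.4 [ 464.4 -316.5]
orange top [ 18.4 203.5] 53.8 [506.3 690.2]
orange top [498.  199.5] 54.1 [ 502.1 -737.5]
orange top [290.5 157.5] 15.6 [ 636.3 -111.5]
orange top [201.4 153. ] 15.4 [652.3 157.1]
orange top [306.5 146. ] 13.2 [ 671.4 -160.9]
orange top [259.   84.3] 4.8 [866.5 -19. ]
orange top [81.  80.5] 8.0 [880.6 525.3]
orange top [365.5  82.5] 31.3 [ 871.3 -350.6]
orange top [79.5 42.5] 53.6 [1003.   535.2]
orange top [143.  22.] 18.0 [1070.4  341.8]
orange top [126.5  14.2] 14.9 [1096.4  393.7]
```

View pics/w26.png

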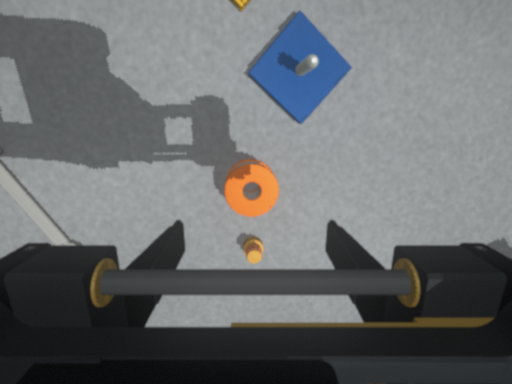

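```bash
python3 -m inch '[[[0,0,-30,0,95],[0,0,-30,0,95],[0,0,-30,0,95],[0,0,-26,0,95],[0,0,-16,0,95],[0,0,-10,0,95],[0,0,-3,0,95],[0,0,0,0,95],[0,0,0,0,95],[0,0,0,0,95]]]' 20
```

```text
time_s: 42.35
tcp_pos: [0.4648, -0.3192, 0.0091]
tcp_rot: [-179.7, -4.0, -45.8]
contact_force: [0.6, 0.1, 0.2]
opening: 0.095
```

```bash
python3 -m inch '[[[0,0,-3,0,80],[0,0,-1.5,0,70],[0,0,0,0,65],[0,0,0,0,60],[0,0,0,0,50],[0,0,0,0,50],[0,0,0,0,50],[0,0,0,0,50],[0,0,0,0,50],[0,0,0,0,50]]]' 25; python3 -m inch '[[[0,0,0,0,50],[0,0,0,0,50],[0,0,10,0,50],[0,0,20,0,50],[0,0,20,0,50],[0,0,20,0,50],[0,0,20,0,50],[0,0,10,0,50],[0,0,0,0,50],[0,0,0,0,50]]]'
python3 - <<'E'
from h import *
shot("wrist","w27"); im,d,K,T=shot("side","s27",(250,100,400,200),5)
E
```

```text
time_s: 43.18
tcp_pos: [0.4663, -0.3203, 0.0077]
tcp_rot: [-179.6, -4.3, -45.8]
contact_force: [0.5, -0.1, 0.1]
opening: 0.0613
time_s: 44.02
tcp_pos: [0.4638, -0.3182, 0.1139]
tcp_rot: [-179.7, -4.0, -45.8]
contact_force: [0.4, 1.0, -2.3]
opening: 0.0609
```

View pics/w27.png

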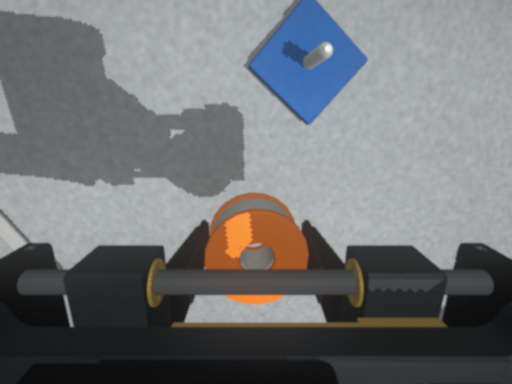

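View pics/s27.png

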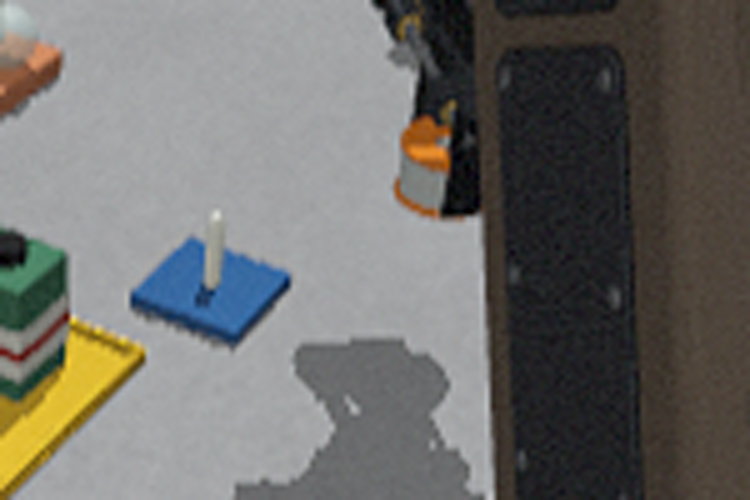

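Run:
```python
from h import *
for n in ["wrist","top"]:
    im,d,K,T=shot(n,"x_"+n)
    for c in blobs(hsvm(im,(100,120,50),(125,255,255)),300):
        r=cv2.minAreaRect(c); p=1000*ray(K,T,r[0],.012)
        if p[1]<-200: print(n,"base",np.round(r[0],1),np.round(r[1]),np.round(p[:2],1))
im,d,K,T=shot("wrist","x2",(240,0,380,130),5)
```

```text
wrist base [308.5  58.5] [89. 97.] [ 593.3 -268.4]
top base [340.6 173.3] [24. 25.] [ 590.4 -268.4]
```

View pics/x2.png

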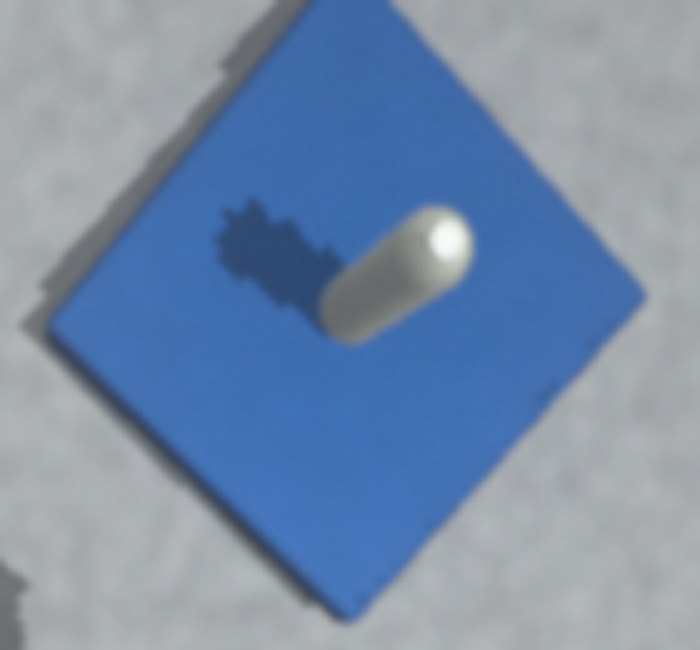

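Run:
```python
from h import *
K,T=camT("wrist"); s=bot.read_state()
for uv in [(257,257),(257,252)]:
    p=ray(K,T,uv,s["tcp_pos"][2]+.0303); print(1000*(p-s["tcp_pos"]))
print(s["tcp_pos"])
im,d,K,T=shot("wrist","x3",(190,180,330,310),5)
```

```text
[-0.4801396   1.68616034 30.3       ]
[ 1.74407005  3.86468929 30.3       ]
[ 0.46352703 -0.3179978   0.11236375]
```

View pics/x3.png

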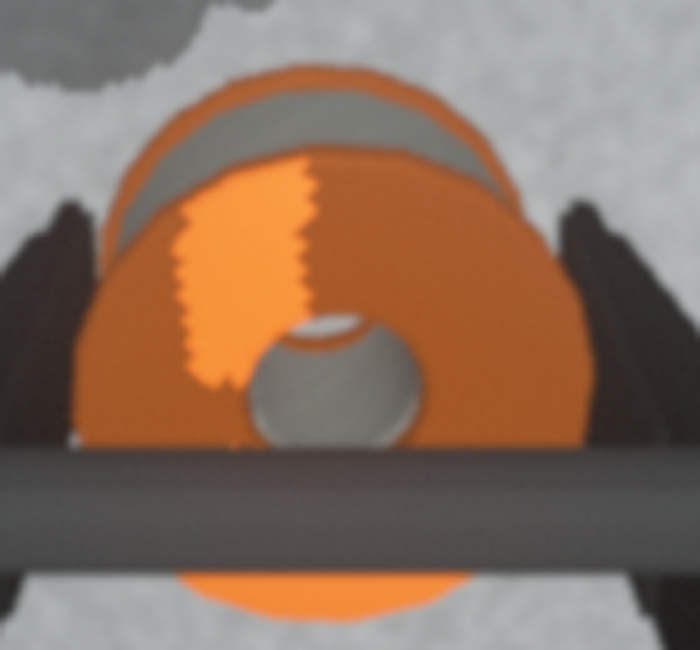

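```bash
python3 -m inch '[[[8,3,0,0,50],[16,6,0,0,50],[20,8,0,0,50],[20,8,0,0,50],[20,8,0,0,50],[18,7,0,0,50],[13,5,0,0,50],[8,3,0,0,50],[0,0,0,0,50],[0,0,0,0,50]]]'; python3 -m inch '[[[0,0,0,0,50],[0,0,0,0,50],[0,0,0,0,50],[0,0,0,0,50],[0,0,0,0,50],[0,0,0,0,50],[0,0,0,0,50],[0,0,0,0,50],[0,0,0,0,50],[0,0,0,0,50]]]'
python3 - <<'E'
from h import *
shot("wrist","w28",(170,130,350,320),4); im,d,K,T=shot("side","s28",(240,80,390,190),5)
for n,z in [("side",.065),("side",.012)]:
    K,T=camT(n); print(proj(K,T,np.array([.592,-.2685,z])))
E
```

```text
time_s: 45.15
tcp_pos: [0.5942, -0.2644, 0.107]
tcp_rot: [-179.7, -3.4, -45.9]
contact_force: [-0.3, -0.3, -1.8]
opening: 0.0612
time_s: 45.98
tcp_pos: [0.5911, -0.2664, 0.1071]
tcp_rot: [-179.8, -3.3, -46.1]
contact_force: [-0.2, -0.4, -2.5]
opening: 0.0613
[292.93338478 142.72645007]
[291.90620038 156.11474598]
```

View pics/w28.png

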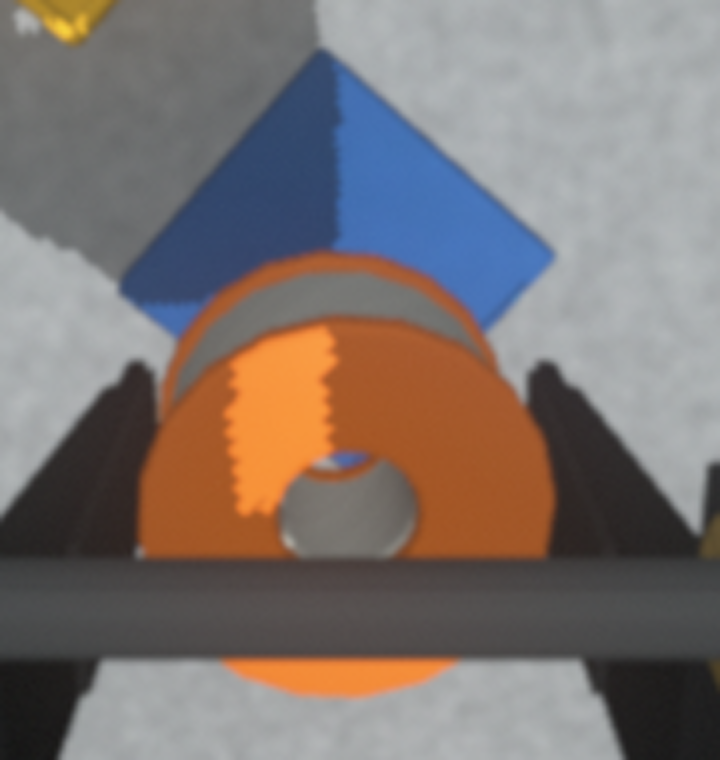

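View pics/s28.png

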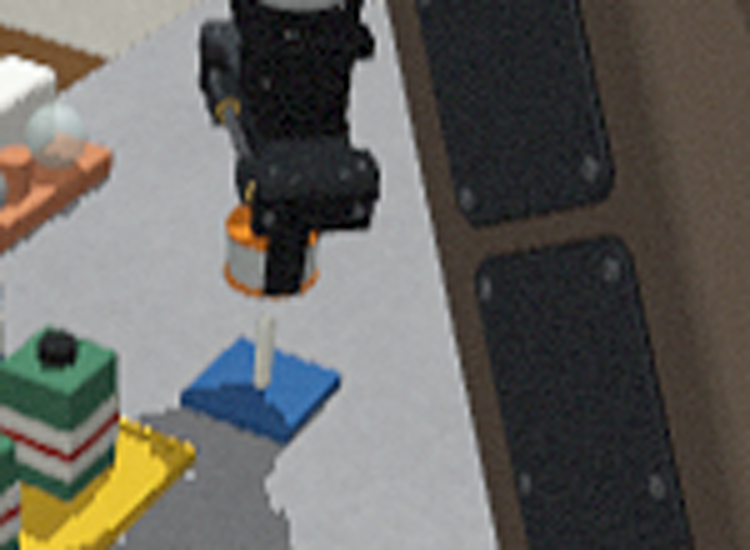

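```bash
python3 -m inch '[[[0,-1,-8,0,50],[0,-1,-9,0,50],[0,0,-9,0,50],[0,0,-4,0,50],[0,0,0,0,50],[0,0,0,0,50],[0,0,0,0,50],[0,0,0,0,50],[0,0,0,0,50],[0,0,0,0,50]]]'
python3 - <<'E'
from h import *
shot("wrist","w29",(170,130,350,320),4); im,d,K,T=shot("side","s29",(240,80,390,190),5)
E
```

```text
time_s: 46.92
tcp_pos: [0.5909, -0.2683, 0.0728]
tcp_rot: [-179.8, -3.2, -46.1]
contact_force: [0.1, 0.0, -3.6]
opening: 0.0612
```

View pics/w29.png

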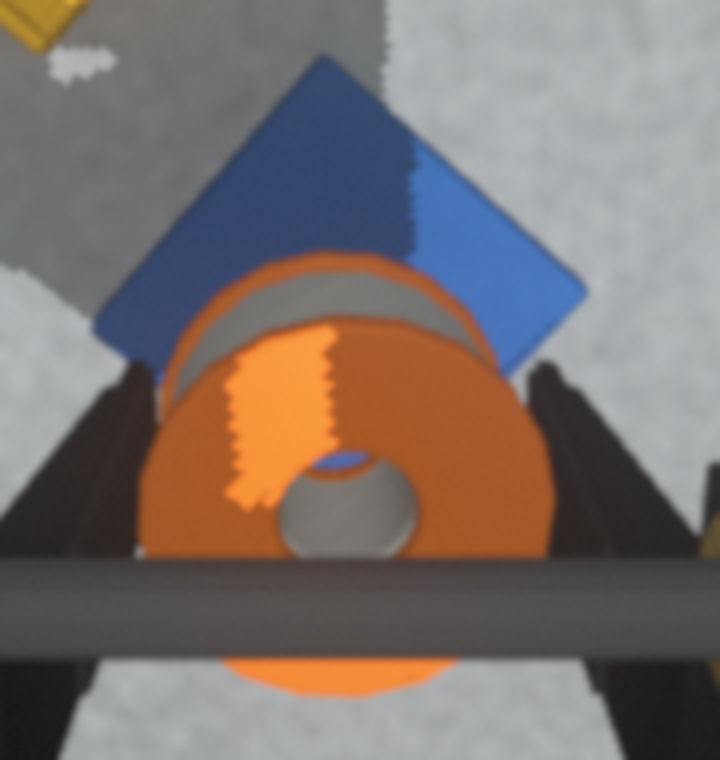

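View pics/s29.png

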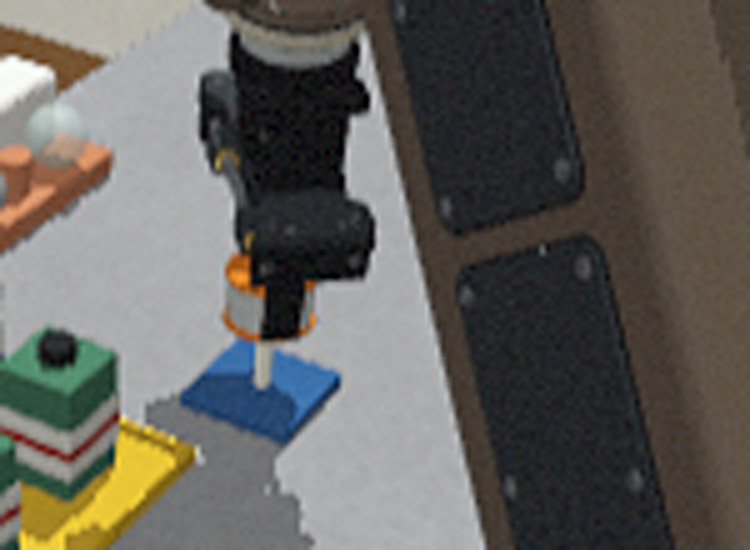

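```bash
python3 -m inch '[[[1,0.6,0,0,50],[0.6,0.5,0,0,50],[0,0,-4,0,50],[0,0,-4,0,50],[0,0,-4,0,50],[0,0,-4,0,50],[0,0,0,0,50],[0,0,0,0,50],[0,0,0,0,50],[0,0,0,0,50]]]'
python3 - <<'E'
from h import *
shot("wrist","w30",(170,130,350,320),4); im,d,K,T=shot("side","s30",(240,80,390,190),5)
E
```

```text
time_s: 47.85
tcp_pos: [0.5932, -0.2675, 0.0553]
tcp_rot: [-179.8, -3.3, -46.1]
contact_force: [0.1, 0.3, -2.0]
opening: 0.0613
```

View pics/w30.png

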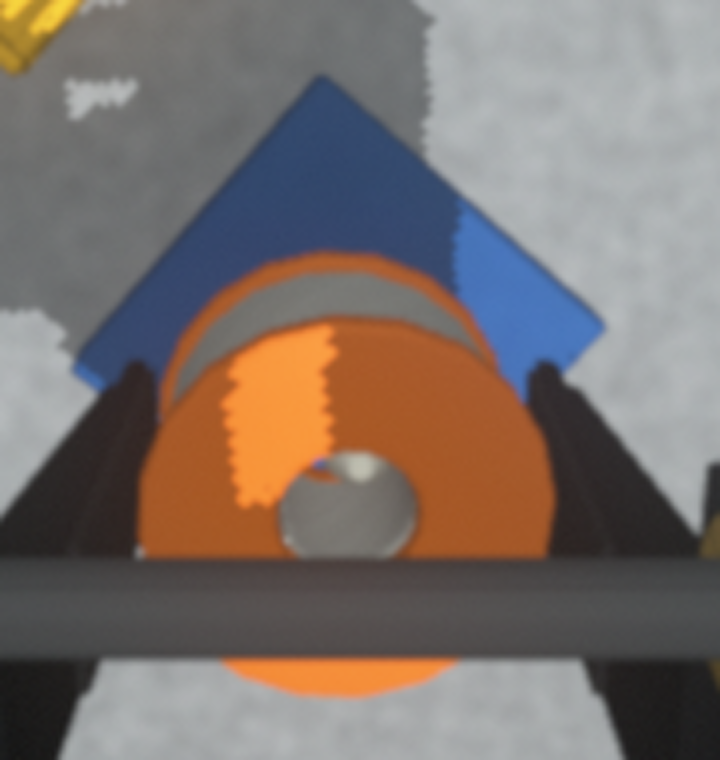

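View pics/s30.png

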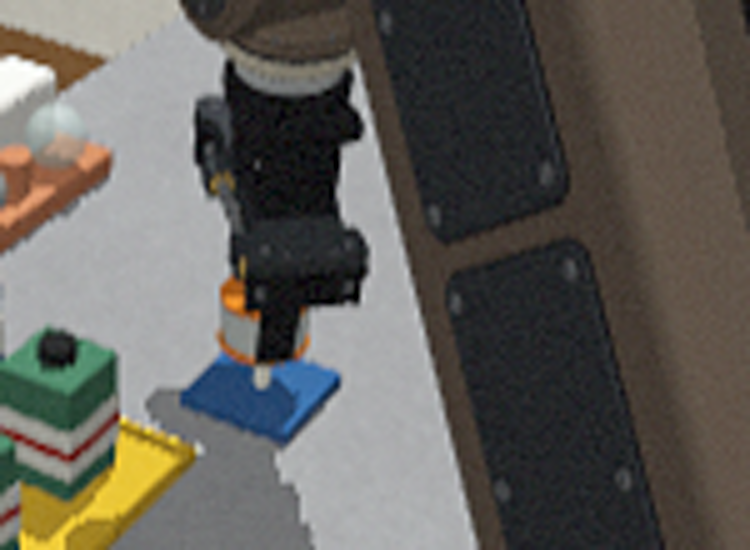

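```bash
python3 -m inch '[[[0,0,-5,0,50],[0,0,-5,0,50],[0,0,-5,0,50],[0,0,-5,0,50],[0,0,-5,0,50],[0,0,-3,0,50],[0,0,0,0,50],[0,0,0,0,50],[0,0,0,0,50],[0,0,0,0,50]]]'
```

```text
time_s: 48.78
tcp_pos: [0.5931, -0.2676, 0.024]
tcp_rot: [-179.8, -3.3, -46.1]
contact_force: [-0.7, -0.8, -3.8]
opening: 0.0611
```

```bash
python3 -m inch '[[[0,0,-2,0,50],[0,0,-1,0,50],[0,0,0,0,50],[0,0,0,0,62],[0,0,0,0,70],[0,0,0,0,90],[0,0,0,0,90],[0,0,0,0,90],[0,0,0,0,90],[0,0,0,0,90]]]' 10;  python3 -m inch '[[[0,0,10,0,95],[0,0,20,0,95],[0,0,30,0,95],[0,0,30,0,95],[0,0,20,0,95],[0,0,20,0,95],[0,0,0,0,95],[0,0,0,0,95],[0,0,0,0,95],[0,0,0,0,95]]]' 20
python3 - <<'E'
from h import *
shot("wrist","w31"); im,d,K,T=shot("side","s31",(240,80,390,190),5)
E
```

```text
time_s: 49.62
tcp_pos: [0.5938, -0.2677, 0.0225]
tcp_rot: [-179.7, -3.5, -46.1]
contact_force: [-0.5, 1.0, 0.1]
opening: 0.0894
time_s: 50.45
tcp_pos: [0.5922, -0.2667, 0.1627]
tcp_rot: [-179.7, -3.5, -46.1]
contact_force: [-0.5, -1.1, -0.6]
opening: 0.0951
```

View pics/w31.png

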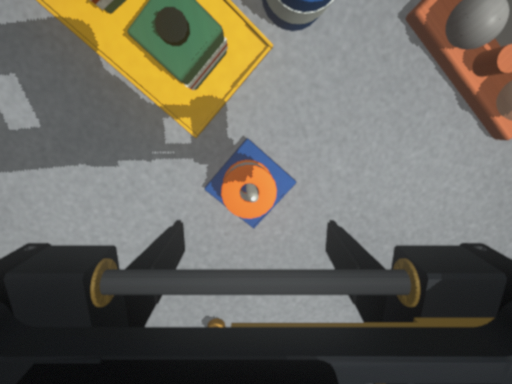

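View pics/s31.png

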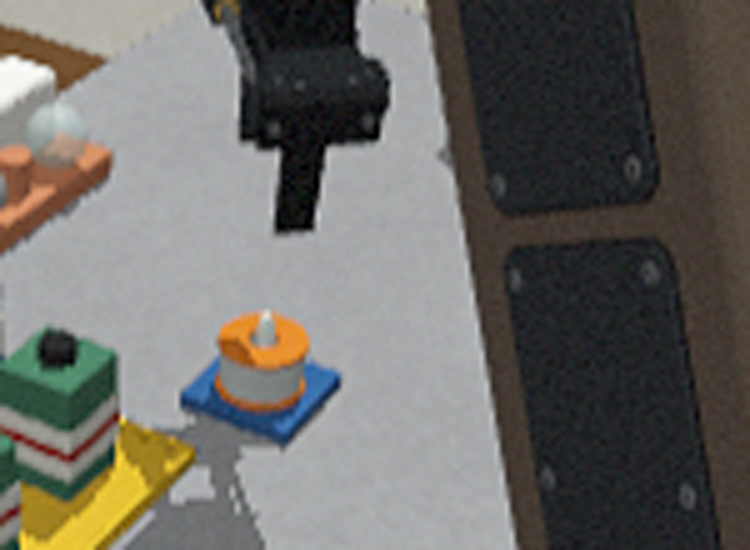

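```bash
python3 -m inch '[[[-18,-11,0,0,95],[-22,-13,0,0,95],[-22,-13,0,0,95],[-22,-13,0,0,95],[-22,-13,0,0,95],[-22,-13,0,0,95],[-20,-12,-5,0,95],[-18,-11,-10,0,95],[-12,-7,-10,0,95],[-5,-4,-5,0,95]]]' 20; python3 -m inch '[[[0,0,0,0,95],[0,0,0,0,95],[0,0,0,0,95],[0,0,0,0,95],[0,0,0,0,95],[0,0,0,0,95],[0,0,0,0,95],[0,0,0,0,95],[0,0,0,0,95],[0,0,0,0,95]]]'
python3 - <<'E'
from orr import *
im,d,K,T=orr("wrist","w32",.032,60)
for c in blobs(hsvm(im,(8,120,80),(25,255,255)),60):
    r=cv2.boundingRect(c); print(r)
E
```

```text
time_s: 51.38
tcp_pos: [0.4004, -0.3773, 0.1235]
tcp_rot: [-179.8, -2.8, -45.8]
contact_force: [0.1, -0.6, -0.4]
opening: 0.0948
time_s: 52.22
tcp_pos: [0.4029, -0.3759, 0.1229]
tcp_rot: [-179.8, -2.7, -45.7]
contact_force: [0.4, -0.4, 0.6]
opening: 0.095
orange wrist [361.5 322. ] 128.5 [ 382.8 -573.2]
orange wrist [411.  283.5] 21.7 [ 453.8 -575. ]
orange wrist [ 99.5 282.5] 22.9 [ 226.  -325.4]
orange wrist [256.5 191.5] 12.7 [ 410.6 -375.5]
(233, 318, 258, 9)
(408, 262, 12, 44)
(90, 260, 15, 46)
(246, 179, 22, 26)
```

View pics/w32.png

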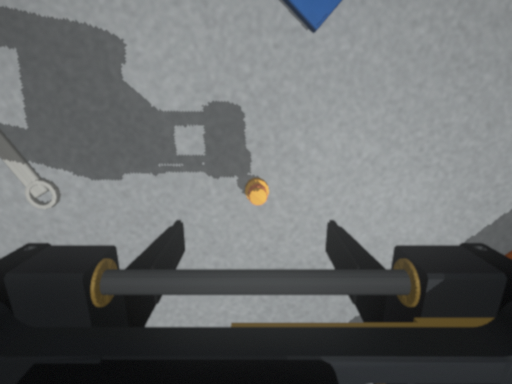

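```bash
python3 -m inch '[[[1,0,-25,0,95],[1,0,-25,0,90],[1,0,-25,0,80],[1,0,-20,0,70],[0,0,-10,0,60],[0,0,-4,0,50],[0,0,0,0,50],[0,0,0,0,50],[0,0,0,0,50],[0,0,0,0,50]]]' 20
python3 - <<'E'
from h import *
shot("wrist","w33")
E
```

```text
time_s: 53.1
tcp_pos: [0.4083, -0.3779, 0.0138]
tcp_rot: [-179.8, -3.2, -45.7]
contact_force: [0.2, -0.3, 0.4]
opening: 0.0503
```

View pics/w33.png

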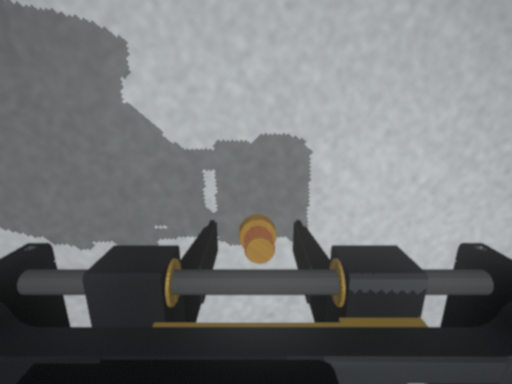

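```bash
python3 -m inch '[[[0,0,0,0,30],[0,0,0,0,20],[0,0,0,0,10],[0,0,0,0,10],[0,0,0,0,10],[0,0,0,0,10],[0,0,0,0,10],[0,0,15,0,10],[0,0,25,0,10],[0,0,25,0,10]]]' 20; python3 -m inch '[[[0,0,25,0,10],[0,0,20,0,10],[0,0,0,0,10],[0,0,0,0,10],[0,0,0,0,10],[0,0,0,0,10],[0,0,0,0,10],[0,0,0,0,10],[0,0,0,0,10],[0,0,0,0,10]]]' 20
python3 - <<'E'
from h import *
shot("wrist","w34",(180,150,340,310),4); shot("top","t34")
E
```

```text
time_s: 53.98
tcp_pos: [0.407, -0.3765, 0.078]
tcp_rot: [-179.8, -2.8, -45.7]
contact_force: [-0.2, -0.3, -0.1]
opening: 0.0173
time_s: 54.82
tcp_pos: [0.4063, -0.3757, 0.124]
tcp_rot: [-179.8, -2.7, -45.7]
contact_force: [-0.5, 0.3, -0.4]
opening: 0.0174
```

View pics/w34.png

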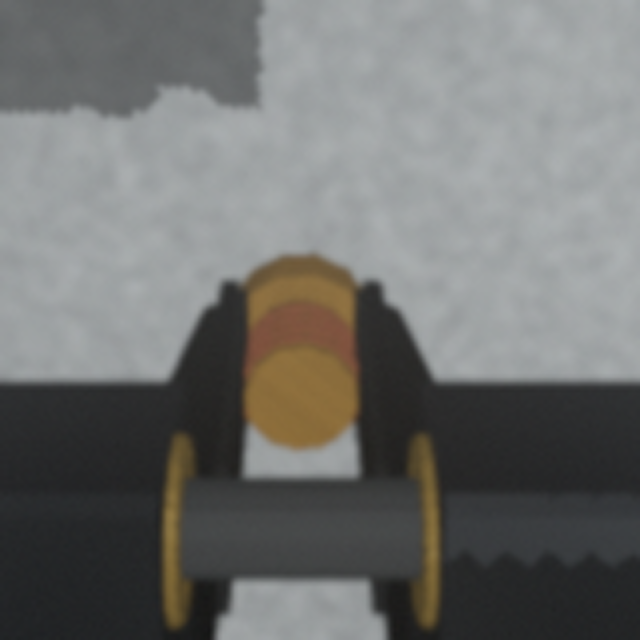

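View pics/t34.png

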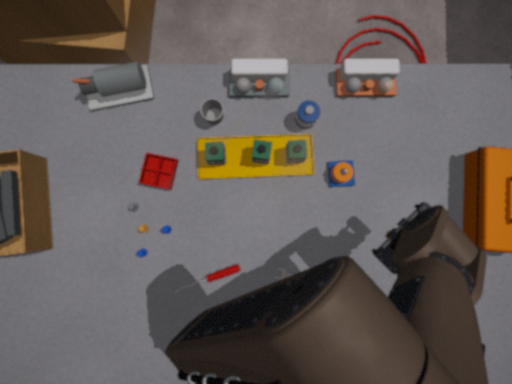

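Run:
```python
from h import *
im,d,K,T=shot("top","t35",(120,130,200,270),4)
c=max([c for c in blobs(hsvm(im,(0,150,50),(7,255,255)),300) if cv2.boundingRect(c)[1]>100],key=cv2.contourArea)
P=np.array([ray(K,T,p,.03)[:2]*1000 for p in c[:,0,:].astype(float)],np.float32)
r=cv2.minAreaRect(P); print(r)
a=np.radians(r[2]); u=np.array([np.cos(a),np.sin(a)]); v=np.array([-u[1],u[0]])
for i in(-1,1):
    for j in(-1,1): print(np.round(np.array(r[0])+23*i*u+23*j*v,1))
```

```text
((600.2188110351562, 288.04620361328125), (96.31231689453125, 92.41863250732422), 78.03489685058594)
[618.  260.8]
[573.  270.3]
[627.5 305.8]
[582.5 315.3]
```

```bash
python3 -m inch '[[[4,12,10,0,10],[8,25,10,0,10],[9,32,10,0,10],[9,32,6,0,10],[9,32,0,0,10],[9,32,0,0,10],[9,32,0,0,10],[9,32,0,0,10],[9,32,0,0,10],[9,32,0,0,10]]]' 20; python3 -m inch '[[[9,32,0,0,10],[9,32,0,0,10],[9,32,0,0,10],[9,32,0,0,10],[9,32,0,0,10],[9,32,0,0,10],[9,32,0,0,10],[9,32,0,0,10],[9,32,0,0,10],[9,32,0,0,10]]]'
```

```text
time_s: 55.8
tcp_pos: [0.4911, -0.07, 0.1681]
tcp_rot: [-179.6, -3.1, -46.3]
contact_force: [1.0, -0.7, 0.1]
opening: 0.0174
time_s: 56.63
tcp_pos: [0.5783, 0.275, 0.1773]
tcp_rot: [-179.3, -3.3, -46.2]
contact_force: [0.5, -0.2, -0.4]
opening: 0.0174
```

```bash
python3 -m inch '[[[-3,-4,-20,0,10],[-2,-3,-20,0,10],[0,0,-20,0,10],[0,0,-20,0,10],[0,0,-10,0,10],[0,0,0,0,10],[0,0,0,0,10],[0,0,0,0,10],[0,0,0,0,10],[0,0,0,0,10]]]'
python3 - <<'E'
from h import *
shot("wrist","w36"); shot("side","s36",(110,210,270,330),4.5)
K,T=camT("wrist")
for p in [(573,270.3),(618,260.8),(627.5,305.8),(582.5,315.3)]: print(proj(K,T,np.array([p[0],p[1],30])/1000).round())
E
```

```text
time_s: 57.47
tcp_pos: [0.5715, 0.2813, 0.0929]
tcp_rot: [-178.6, -3.5, -45.7]
contact_force: [0.2, -0.8, -0.3]
opening: 0.0172
[261. 214.]
[305. 186.]
[277. 142.]
[232. 173.]
```

View pics/w36.png

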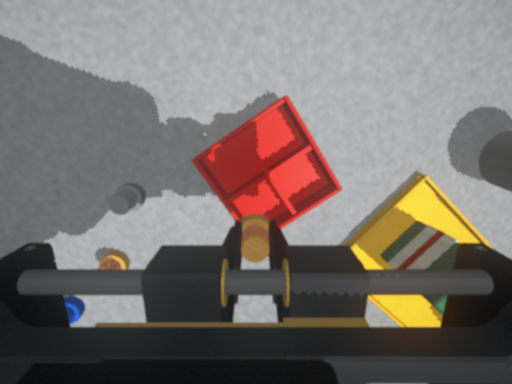

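View pics/s36.png

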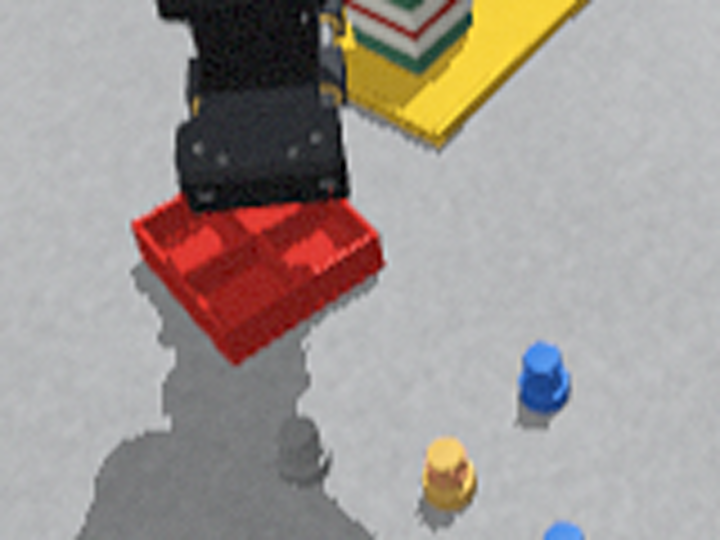

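```bash
python3 -m inch '[[[0,-5,0,0,10],[0,-5,0,0,10],[0,0,0,0,10],[0,0,-20,0,10],[0,0,-16,0,10],[0,0,0,0,10],[0,0,0,0,10],[0,0,0,0,10],[0,0,0,0,10],[0,0,0,0,10]]]'
python3 - <<'E'
from h import *
shot("wrist","w37");
E
```

```text
time_s: 58.4
tcp_pos: [0.5733, 0.2691, 0.0599]
tcp_rot: [-178.4, -3.6, -45.8]
contact_force: [0.2, -0.3, 0.5]
opening: 0.0175
```

View pics/w37.png

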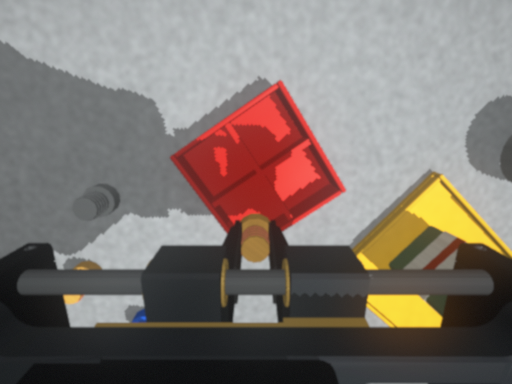

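```bash
python3 -m inch '[[[-1,1,0,0,10],[-1.5,1,0,0,10],[0,0,-9,0,10],[0,0,-9,0,10],[0,0,-5,0,10],[0,0,0,0,10],[0,0,0,0,10],[0,0,0,0,10],[0,0,0,0,10],[0,0,0,0,10]]]'
python3 - <<'E'
from h import *
shot("wrist","w38");
E
```

```text
time_s: 59.28
tcp_pos: [0.5706, 0.2716, 0.0349]
tcp_rot: [-178.3, -3.7, -45.8]
contact_force: [-0.4, 0.4, -0.7]
opening: 0.0174
```

View pics/w38.png

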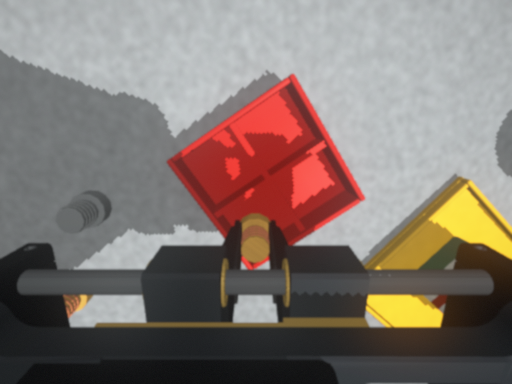

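```bash
python3 -m inch '[[[0,0,0,0,22],[0,0,0,0,26],[0,0,0,0,32],[0,0,0,0,36],[0,0,0,0,36],[0,0,0,0,36],[0,0,0,0,36],[0,0,20,0,36],[0,0,30,0,50],[0,0,30,0,60]]]'; python3 -m inch '[[[0,0,20,0,70],[-10,20,10,0,80],[-12,20,0,0,90],[-10,10,0,0,95],[0,0,0,0,95],[0,0,0,0,95],[0,0,0,0,95],[0,0,0,0,95],[0,0,0,0,95],[0,0,0,0,95]]]'
python3 - <<'E'
from orr import *
orr("wrist","w39",.02,50); orr("top","t39",.02,20); shot("side","s39",(110,210,270,330),4.5)
E
```

```text
time_s: 60.17
tcp_pos: [0.568, 0.2705, 0.1119]
tcp_rot: [-178.8, -3.4, -45.8]
contact_force: [-0.0, -0.9, -0.1]
opening: 0.0444
time_s: 61.0
tcp_pos: [0.5374, 0.3201, 0.1488]
tcp_rot: [-178.5, -3.6, -45.9]
contact_force: [-0.4, -0.4, -0.1]
opening: 0.0948
orange wrist [383.  321.5] 108.1 [530.5  66.2]
orange wrist [100.  282.5] 23.0 [336.1 369.9]
orange wrist [405.8 282.4] 24.4 [587.8  89.7]
orange wrist [437.  230.5] 26.7 [658.7 117.5]
orange wrist [299.1 198.1] 14.3 [570.4 271.5]
orange wrist [433.  244.5] 78.2 [644.1 106. ]
orange top [143.  228.5] 4.3 [428.7 331.7]
orange top [164.3 181.4] 5.9 [569.4 271. ]
orange top [342.  171.9] 10.2 [ 593.6 -271. ]
orange top [ 10. 203.] 53.0 [509.2 726.9]
orange top [498.  199.5] 54.1 [ 503.2 -750.2]
orange top [290.4 158.9] 15.6 [ 635.2 -113.1]
orange top [200. 153.] 15.1 [656.  164.1]
orange top [304.5 146.5] 14.6 [ 673.8 -157.5]
orange top [259.  84.] 4.5 [875.  -19.2]
orange top [81.  80.5] 8.0 [888.2 534.3]
orange top [365.5  82.5] 31.3 [ 878.7 -356.6]
orange top [80.  36.5] 46.2 [1032.7  543.6]
orange top [126.5  13.8] 14.2 [1109.   400.5]
```

View pics/w39.png

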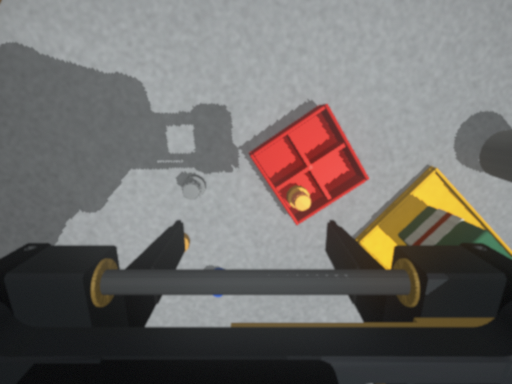

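View pics/s39.png

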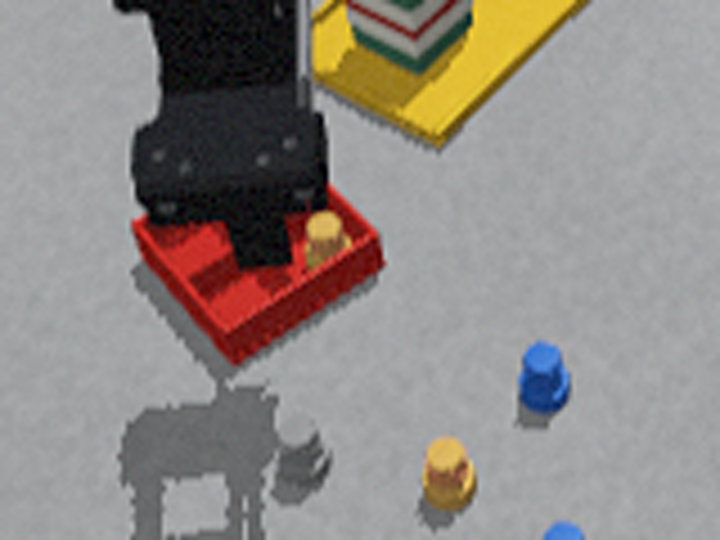

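```bash
python3 -m inch '[[[-16,1,0,0,60],[-22,2,0,0,50],[-22,3,0,0,50],[-22,3,-10,0,50],[-20,2,-10,0,50],[-10,1,-5,0,50],[0,0,0,0,50],[0,0,0,0,50],[0,0,0,0,50],[0,0,0,0,50]]]'; python3 -m inch '[[[0,0,0,0,50],[0,0,0,0,50],[0,0,0,0,50],[0,0,0,0,50],[0,0,0,0,50],[0,0,0,0,50],[0,0,0,0,50],[0,0,0,0,50],[0,0,0,0,50],[0,0,0,0,50]]]'
python3 - <<'E'
from orr import *
orr("wrist","w40",.02,50)
E
```

```text
time_s: 61.98
tcp_pos: [0.4251, 0.3317, 0.1241]
tcp_rot: [-178.2, -3.7, -46.1]
contact_force: [-0.4, 1.1, 1.1]
opening: 0.0503
time_s: 62.82
tcp_pos: [0.4281, 0.3314, 0.1248]
tcp_rot: [-178.1, -3.7, -46.2]
contact_force: [-0.0, 0.4, -0.2]
opening: 0.0502
orange wrist [288. 325.] 136.0 [345.  188.6]
orange wrist [338.5 283.5] 22.6 [423.  184.1]
orange wrist [172.5 283. ] 23.3 [298.8 325.2]
orange wrist [249. 191.] 12.4 [432.2 335.3]
orange wrist [389.5 134. ] 18.2 [572.3 272. ]
orange wrist [508.5 190.5] 69.5 [627.1 126.7]
```

View pics/w40.png

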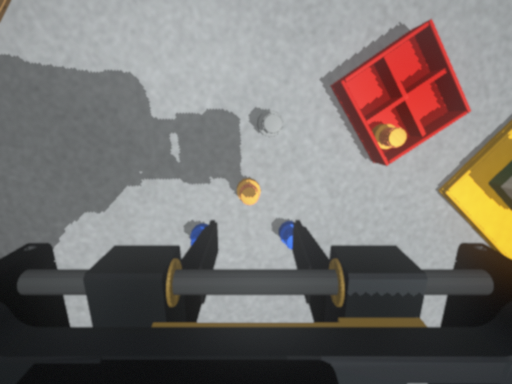

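```bash
python3 -m inch '[[[0,0.5,-25,0,50],[0,0.5,-25,0,50],[0,0,-25,0,50],[0,0,-20,0,50],[0,0,-11,0,50],[0,0,-5,0,50],[0,0,0,0,50],[0,0,0,0,50],[0,0,0,0,50],[0,0,0,0,50]]]' 20
python3 - <<'E'
from h import *
shot("wrist","w41")
E
```

```text
time_s: 63.7
tcp_pos: [0.4294, 0.3337, 0.0123]
tcp_rot: [-177.7, -3.8, -46.2]
contact_force: [-0.1, -0.4, 0.3]
opening: 0.0504
```

View pics/w41.png

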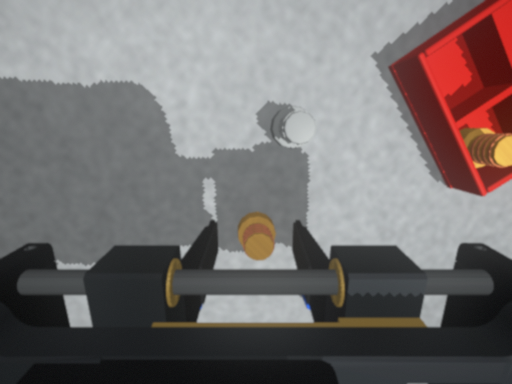

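```bash
python3 -m inch '[[[0,0,1,0,30],[0,0,0,0,20],[0,0,0,0,10],[0,0,0,0,10],[0,0,0,0,10],[0,0,0,0,10],[0,0,0,0,10],[0,0,15,0,10],[0,0,25,0,10],[0,0,25,0,10]]]' 20; python3 -m inch '[[[0,0,10,0,10],[0,0,5,0,10],[0,0,0,0,10],[0,0,0,0,10],[0,0,0,0,10],[0,0,0,0,10],[0,0,0,0,10],[0,0,0,0,10],[0,0,0,0,10],[0,0,0,0,10]]]' 20
python3 - <<'E'
from h import *
shot("wrist","w42")
E
```

```text
time_s: 64.58
tcp_pos: [0.428, 0.3327, 0.0777]
tcp_rot: [-178.1, -3.7, -46.2]
contact_force: [-0.0, 0.1, -0.1]
opening: 0.0172
time_s: 65.42
tcp_pos: [0.4277, 0.3326, 0.0934]
tcp_rot: [-178.1, -3.7, -46.2]
contact_force: [-0.4, -0.8, -0.1]
opening: 0.0174
```

View pics/w42.png

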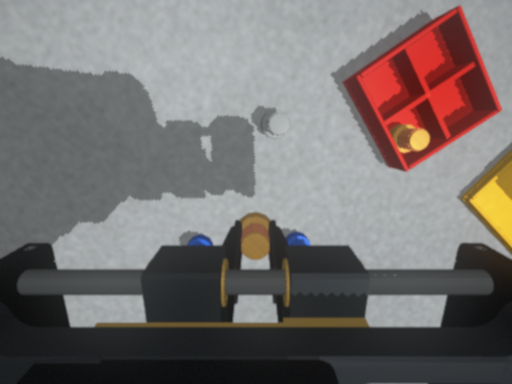

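```bash
python3 -m inch '[[[8,-1,5,0,10],[18,-2,5,0,10],[25,-3,0,0,10],[25,-3,0,0,10],[25,-3,0,0,10],[20,-2,0,0,10],[15,-2,0,0,10],[10,-1,0,0,10],[5,0,0,0,10],[0,0,0,0,10]]]'; python3 -m inch '[[[0,0,-8,0,10],[0,0,-10,0,10],[0,0,-10,0,10],[0,0,-8,0,10],[0,0,0,0,10],[0,0,0,0,10],[0,0,0,0,10],[0,0,0,0,10],[0,0,0,0,10],[0,0,0,0,10]]]'
python3 - <<'E'
from h import *
shot("wrist","w43")
E
```

```text
time_s: 66.3
tcp_pos: [0.5903, 0.3129, 0.1075]
tcp_rot: [-177.9, -3.8, -46.1]
contact_force: [-0.1, -0.1, -1.2]
opening: 0.0176
time_s: 67.13
tcp_pos: [0.5871, 0.3136, 0.0674]
tcp_rot: [-178.1, -3.7, -46.0]
contact_force: [0.7, 0.3, -0.4]
opening: 0.0176
```

View pics/w43.png

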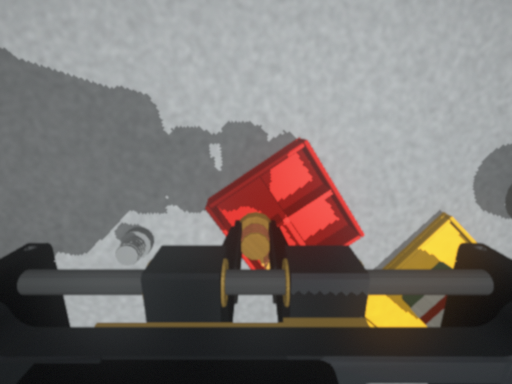

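```bash
python3 -m inch '[[[-3,1,0,0,10],[-3,1,0,0,10],[0,0,-8,0,10],[0,0,-10,0,10],[0,0,-8,0,10],[0,0,-5,0,10],[0,0,0,0,10],[0,0,0,0,10],[0,0,0,0,10],[0,0,0,0,10]]]'
python3 - <<'E'
from h import *
shot("wrist","w44")
E
```

```text
time_s: 68.02
tcp_pos: [0.5801, 0.3157, 0.0325]
tcp_rot: [-178.1, -3.7, -46.0]
contact_force: [-0.2, -0.4, -0.7]
opening: 0.0174
```

View pics/w44.png

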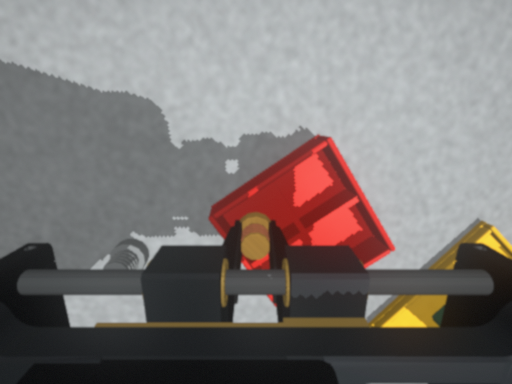

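```bash
python3 -m inch '[[[0,0,0,0,22],[0,0,0,0,26],[0,0,0,0,32],[0,0,0,0,36],[0,0,0,0,36],[0,0,0,0,36],[0,0,0,0,36],[0,0,20,0,36],[0,0,30,0,50],[0,0,30,0,60]]]'; python3 -m inch '[[[-10,5,20,0,70],[-20,10,20,0,80],[-20,10,10,0,90],[-20,10,0,0,95],[-20,10,0,0,95],[-20,10,0,0,95],[-10,5,0,0,95],[0,0,0,0,95],[0,0,0,0,95],[0,0,0,0,95]]]'
python3 - <<'E'
from orr import *
orr("wrist","w45",.02,50); shot("top","t45"); shot("top","t45b",(120,90,400,270),2.8); shot("side","s45")
E
```

```text
time_s: 68.9
tcp_pos: [0.5778, 0.3145, 0.1097]
tcp_rot: [-178.6, -3.5, -46.0]
contact_force: [0.2, -0.2, 0.2]
opening: 0.0444
time_s: 69.73
tcp_pos: [0.4564, 0.3765, 0.1705]
tcp_rot: [-177.9, -3.7, -46.1]
contact_force: [0.7, -0.1, -0.8]
opening: 0.0946
orange wrist [362.  321.5] 129.0 [426.5 125.8]
orange wrist [409.5 282.5] 23.2 [511.2 122.8]
orange wrist [100.5 282.5] 23.2 [240.5 426.7]
orange wrist [495. 208.] 21.9 [656.  122.8]
orange wrist [374.  177.5] 15.7 [571.  271.7]
orange wrist [478.1 207. ] 60.7 [641. 141.]
orange wrist [356.5 146.5] 14.9 [580.5 316.1]
orange wrist [39.1 30. ] 49.3 [430.3 640.9]
```

View pics/w45.png

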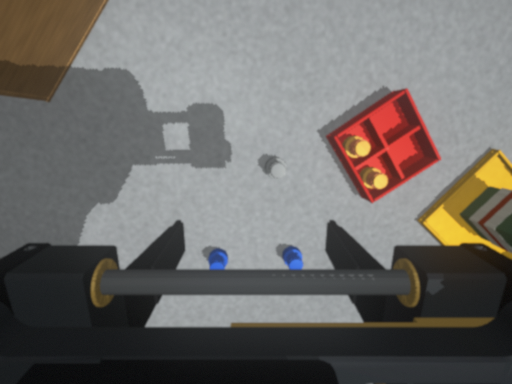

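View pics/t45.png

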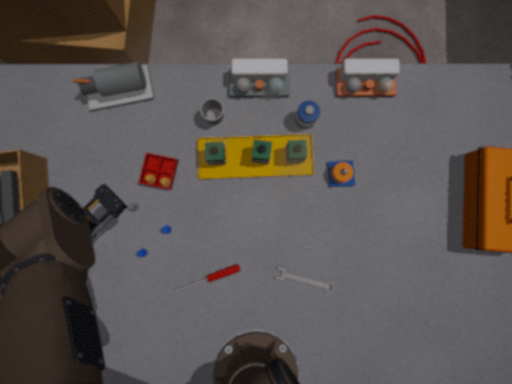

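View pics/s45.png

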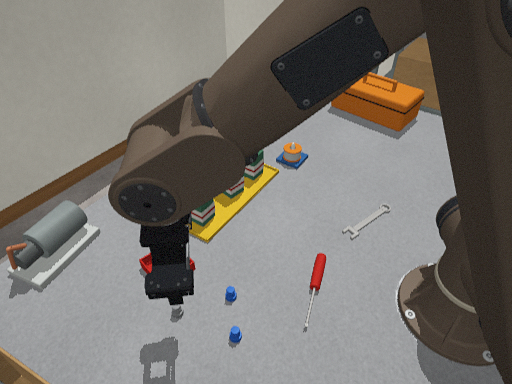

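View pics/t45b.png

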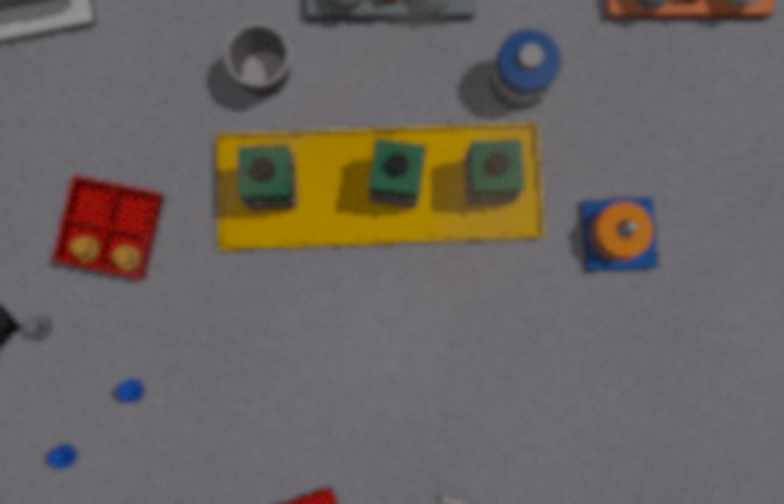

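Run:
```python
from h import *
im,d,K,T=shot("top","tf")
def P(u,v):
    z=d[v,u]; c=np.linalg.inv(K)@np.array([u,v,1])*z; return (T@np.append(c,1))[:3].round(3)
for n,u,v in [("tinA",215,150),("tinB",262,150),("tinC",296,150),("spool",338,172),("spool",346,176),("spool",337,177),("plug1",164,181),("plug2",150,179),("traytop",158,171),("floor",240,165),("bench",230,220)]: print(n,P(u,v))
```

```text
tinA [0.647 0.109 0.104]
tinB [ 0.647 -0.024  0.101]
tinC [ 0.646 -0.121  0.102]
spool [ 0.589 -0.251  0.05 ]
spool [ 0.577 -0.276  0.044]
spool [ 0.574 -0.248  0.048]
plug1 [0.569 0.268 0.035]
plug2 [0.575 0.31  0.036]
traytop [0.6   0.289 0.027]
floor [0.62  0.042 0.006]
bench [ 0.451  0.075 -0.005]
```

Run:
```python
from cell import bot
print(bot.hand_in())
```

```text
the job is handed in; nothing more can be done
None
```

I handed the job in at about 70 s. My last checks agree that all of it is done, but the hand-in itself reports no verdict.

- **Tins:** all three stand cap up in the yellow tray. I gripped each near the cap, let it swing down under a light grip, and righted it on the tray floor. Their tops read 0.101–0.104 m, against 0.102 m expected.
- **Spool:** it is over the spindle and down on its base. Two readings put its top at 0.050 and 0.048 m, and 0.050 m is expected. A third read 0.044 m, which I put down to hitting the flange edge.
- **Plugs:** only two brass plugs were in view, and each is upright in its own pocket of the red tray. Their tops read 0.035–0.036 m, against 0.036 m expected. I did not touch the blue and grey look-alikes, the oil filter or the parts cup.

**Disagreements along the way:**
- The wrist and top cameras differed by up to about 7 mm on where the tins were.
- The tool drifted to about 4 degrees off vertical during the run.
- The third tin swung only part way, so I shook it lightly. It then touched down higher than I had worked out, and I didn't find out why.

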